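# Load a rearing tub with feed jars and latch it in its dock

## Robot

A 6-joint arm with a two-finger parallel gripper is mounted at the origin on the work surface. World frame = base frame: x ahead of the robot, y to its left, z up, the work surface at z = 0. Lengths are in mm, angles in degrees, forces in N, time in s.
With the tool pointing down it reaches from about 350 to 975 mm from the base axis. Payload 4.9 kg.
Tool frame: the origin (TCP) lies midway between the tips of the shut fingers; the grasp point (between the pads) lies behind it (env.grip_point_offset is the z of the grasp point in the tool frame, in mm); z points along the fingers, y is the line along which they close (so a half turn about z gives the same grasp; the last joint's range is limited). The gripper opens to 85 mm and grips with 20 to 120 N. Pads are 22 mm wide; open, the fingers measure 114 mm over their backs; the gripper's body (76 mm by 85 mm) begins 54 mm behind the grasp point. The pads swing forward as they close: fully open they stand 13 mm farther back than shut.
Start: joints at [-77.349, 3.019, 92.412, -0, 84.569, -6.818], TCP at [208.306, -589.246, 231.304] pointing down, gripper open.
Joint ranges: [-172.51, 172.51], [-57.92, 126.97], [3.15, 148.05], [-58.71, 238.71], [5.1, 150.11], [-179.66, 179.66]. Speed limits (degrees/s): [147.25, 147.25, 180, 180, 180, 180].

## Interface

Orientations are given as [roll, pitch, yaw] about the fixed x, y, z axes, in that order (R = Rz(yaw) Ry(pitch) Rx(roll)).
In Python, from station import status, viewer, env gives the robot as it stands.
- The arm moves only by the tool servo_tool, never from a script. Its argument "series" is a list of rows, each an object of numbers: "jaw": the closure, from 0 (fully open) to 1 (shut); "dx", "dy", "dz": the shift along the tool's x, y, z in mm; "roll": the turn about the tool's z in degrees. A call has 1 to 20 rows; each row is the pose to reach, as a shift and turn from the pose commanded when the call began, along the tool's axes at that moment; what a row does not reach only later rows make up. A row lasts 1/12 s, in which the tool goes at most 41.7 mm and 7.16 degrees, less where a joint would pass 70% of its speed; a pose out of reach is approached as far as the arm can. A call with a gripper value outside its range is refused whole. The fingers move at their own pace and stop on an object; "grip_force" is the grip in N (left out, the last holds). Time passes only in rows, so rows that repeat a pose let the fingers close. It gives the time, the measured TCP pose, the force and the opening at its end, in the units of the state.
- status.sense(): the state, without advancing time (a new reading comes with each control period).
- viewer.grab_frame(name): name is "scene" or "top"; returns the picture (400x640x3 uint8, red, green, blue); there is no depth.
- viewer.calibration(name): a dict with "fx", "fy", "cx", "cy" (pixels), "R" (3x3) and "t" (3): a world point X has camera coordinates R X + t. Camera axes: x right, y down, z forward; pixel columns grow to the right and rows downward; lengths in mm; the calibration is good to about 2 mm. A picture is of the moment at which its call begins. calibration takes no time and is no camera call.
- env.sign_off(): hands the job in, once; it reports no verdict.
Trained networks look in the newest picture that a camera, given by its name, has taken for a name from the list of things; names that differ only in an ending like _2 or _b are one class to them, and where a whole thing is asked for, a point or a joint stands for the part that bears it (a point fixed in the world has none). Each returns a list of dicts, best first, with "p" (0 to 1); they miss things now and then, are a little off and sometimes report something else, mostly with a low value. They report only what shows in the picture. A call takes as long as a camera call. They do not tell look-alikes from the thing itself.
- viewer.search_frame(camera, query): "uv" ([column, row] in pixels, amid what is visible of it).
The state is a dict: "clock": time; "joint_pos": joint angles; "joint_velocities": joint speeds; "tau": joint torques, N m; "tcp_pos": TCP position; "orientation": TCP orientation; "wrist_force": force on the tool from outside, world axes, zero at the start; "moment": the same for the moment, N m; "finger_gap": finger opening in mm.
Only numpy, scipy, OpenCV 4.12 (cv2) and the standard library are available. Lean on these libraries where they do the work, as an engineer would, in place of code of your own. Each camera call takes 0.05 s, during which the arm holds its last target. There are 200 camera calls.

## Task

Stand all the feed jars on the bench upright in the green tub, yellow lids on the yellow floor and blue lids on the blue floor, loading the two sides evenly by turns so that the light tub does not tip on its narrow runner. Then lift out the orange stop block and put it in the white tray, and push the tub along the runner so that its own rim lifts the red catch, until the tub is fully home and the catch has dropped behind it. Do not lift the catch by hand, and leave the other things on the bench where they are.

Things in the scene. Friction and masses are not known exactly. Their poses are not given: they have to be found in the camera images.
- dock: fixed docking lane on the bench. Origin at bench level in the middle of its loading end; x runs along the lane, the way the tub is pushed home, y to the left, z up. Its runner is 64 mm wide (y), from x = -117 to 350 mm, top 30 mm above the bench
- dock_end (a point): face of the rubber end stop on the runner (dock x = 346 mm, 47 mm above the bench). The tub touches it with its front wall when its centre is at dock x = 251 mm: fully home
- catch (a joint): gravity catch, rad: 0 = down, at rest; grows as it lifts. Red yoke hinged on a shaft across the far end of the lane (dock x = 360 mm, 70 mm above the bench); two arms 16 mm wide run back at dock y = +94 and -94 mm, tops 74 mm above the bench, each ending in a hanging nose. The tub's rim flanges lift the noses some 20 mm (0.1 rad, about 2 to 3 N of push)
- catch_nose (a point): point midway between the two nose tips, at their upright latch faces (dock x = 150 mm, facing the end stop; tips 37 mm above the bench); moves with the catch. Ramps in front of them span dock x 106 to 145 mm. The noses fall by themselves behind the tub once its rear edge is past the latch faces (tub centre beyond dock x = 245 mm)
- tub: light green tub, 110 g, loose on the runner. Origin under the middle of its floor (30 mm above the bench); x along the lane towards the end stop, y left, z up. 190 mm long (x), 166 mm wide over walls; walls 3 mm thick, 25 mm high; floor 3 mm. Along its long sides rim flanges stick out at wall-top height to y = +105 and -105 mm. Keels guide it; loaded, it takes 3 to 8 N to push
- tub_yellow (a point): middle of the tub's compartment with the yellow floor, on its floor (tub y = +50 mm); it spans tub y 20 to 80 mm, the full length, and holds three jars in a row 60 mm apart. A white spine 40 mm wide, 25 mm high divides it from the blue one
- tub_blue (a point): the same for the blue floor (tub y = -50 mm, spans -20 to -80 mm). The runner reaches only 32 mm either side of the tub's middle: two more jars on one side than on the other can tip the tub; one more does not
- stop_grip (a point): middle of the upright black grip (18 mm in x, 26 mm in y, 40 mm tall) of the orange stop block that straddles the runner in front of the tub; saddle 24 mm (x) by 84 mm (y), 90 g. The point is 50 mm above the feet of its legs, 62 mm above the bench on the runner; axes as the dock's at the start. Lifts straight off; legs reach 18 mm below the runner's top
- tray: fixed white parking tray for the stop block, open on top, 110 (x) by 120 (y) by 22 mm outside, walls and floor 4 mm; origin under its middle, on the bench, z up
- spray: bystander: black spray bottle, 72 mm across, 187 mm tall; origin under its base
- beaker: bystander: glass beaker, 64 mm across, 80 mm tall; origin under its base
- dish: bystander: white round dish, 90 mm across, 16 mm tall; origin under its base
- spoon: bystander: spoon lying on the bench
- yellow1 (a point): centre (half-way up) of a sealed jar with a yellow lid, 48 mm across, 46 mm tall, about 120 g, standing on the bench; z along its axis, up. It belongs on the yellow floor of the tub. Absent in some starts.
- yellow2 (a point): centre (half-way up) of a sealed jar with a yellow lid, 48 mm across, 46 mm tall, about 120 g, standing on the bench; z along its axis, up. It belongs on the yellow floor of the tub. Absent in some starts.
- yellow3 (a point): centre (half-way up) of a sealed jar with a yellow lid, 48 mm across, 46 mm tall, about 120 g, standing on the bench; z along its axis, up. It belongs on the yellow floor of the tub. Absent in some starts.
- blue1 (a point): centre (half-way up) of a sealed jar with a blue lid, 48 mm across, 46 mm tall, about 120 g, standing on the bench; z along its axis, up. It belongs on the blue floor of the tub. Absent in some starts.
- blue2 (a point): centre (half-way up) of a sealed jar with a blue lid, 48 mm across, 46 mm tall, about 120 g, standing on the bench; z along its axis, up. It belongs on the blue floor of the tub. Absent in some starts.
- blue3 (a point): centre (half-way up) of a sealed jar with a blue lid, 48 mm across, 46 mm tall, about 120 g, standing on the bench; z along its axis, up. It belongs on the blue floor of the tub. Absent in some starts.
Things that resemble listed ones, but are neither listed nor needed, are in the scene too. Leave any black, pink or turquoise look-alike of the part that bears yellow3 alone.

How it is judged:
By the outcome, as a careful person would: the job done as asked, in the order asked, and still so for the second after the job is handed in, with the robot touching nothing.
Of jar_yellow1, jar_yellow2, jar_yellow3 only 2 to 3 are there at a start; the rules pass over those that are not, and their reading is None.
Of jar_blue1, jar_blue2, jar_blue3 only 2 to 3 are there at a start; the rules pass over those that are not, and their reading is None.
At some moment in a run one of jar_yellow1, jar_yellow2, jar_yellow3, jar_blue1, jar_blue2, jar_blue3 may be knocked a few centimetres aside while the robot is not near it.
It also fails if it takes over 210 s, if anything falls off the work surface, if the arm or the gripper's body presses on something with over 40 N, if the wrist force passes 120 N, or if a joint passes its speed limit or range.

## Working session

There is one attempt and no reset: what is moved stays moved. The work goes in short steps, Python scripts to look and compute and a tool call to move; the robot and the scene stay as the last step left them, time stands still between calls to the robot, and variables do not carry over. Pictures are saved under pics/ and viewed, on a budget of 14 in all, crops included, one or two more only if the job needs it, and the job is handed in when it is done.

Besides the shell and the picture viewer there is one more tool, called as name(argument=value, ...), one argument or row to a line, values as JSON. servo_tool: Moves the arm, as the interface text tells. Its arguments: {"type":"object","properties":{"series":{"type":"array","items":{"type":"object","properties":{"jaw":{"type":"number"},"dx":{"type":"number"},"dy":{"type":"number"},"dz":{"type":"number"},"roll":{"type":"number"}}}},"grip_force":{"type":"number"}},"required":["series"]}

```bash
ls; mkdir -p pics; python3 - <<'E'
from station import status, viewer, env
import cv2
print(status.sense(), env.grip_point_offset)
for n in("scene","top"):
    f=viewer.grab_frame(n); cv2.imwrite(f"pics/{n}0.png",f[:,:,::-1]); print(n,viewer.calibration(n))
    for q in ["yellow1","blue1","stop_grip","tray","tub","tub_yellow","tub_blue","catch","dock","spray","beaker","dish","spoon"]:
        print(q,[(d["uv"],round(d["p"],2)) for d in viewer.search_frame(n,q)])
E
```

```text
pics
{'clock': 0.0, 'joint_pos': array([-7.73513745e+01,  3.05738762e+00,  9.24911296e+01,  1.25154677e-03,
        8.45673513e+01, -6.81930862e+00]), 'joint_velocities': array([-0.04835702, -0.002607  ,  0.04571364,  0.05126613,  0.03885935,
       -0.03109005]), 'tau': array([ 4.21459281e-04, -3.93675113e+01, -3.70178711e+01, -9.72399948e-05,
        6.91576468e-03, -2.46766353e-05]), 'tcp_pos': array([ 208.16015264, -588.67182718,  230.0716449 ]), 'orientation': array([-1.79885099e+02, -1.49949283e-02,  1.94677994e+01]), 'wrist_force': array([-0.02250005,  0.43484347, -0.20803799]), 'moment': array([-0.02488357,  0.02666908, -0.00889511]), 'finger_gap': 85.26984945965978} -18.700000000000003
scene {'fx': 517.9580729683576, 'fy': 517.9580729683576, 'cx': 308.28235744389104, 'cy': 203.45555884797884, 'R': array([[-0.76808162,  0.64005163, -0.01960967],
       [ 0.38665738,  0.43915516, -0.81094933],
       [-0.51043776, -0.63045749, -0.58478769]]), 't': array([ 452.24129174, -162.49907923, 1909.27479448])}
yellow1 [([328.6, 184.9], 0.8), ([260.3, 179.2], 0.7), ([271.7, 154.6], 0.66)
[... 816 characters left out ...]
99877366]]), 't': array([ -13.80490937,  556.6243208 , 1044.54197833])}
yellow1 [([353.3, 252.0], 0.86), ([488.6, 214.8], 0.71), ([418.5, 193.4], 0.67), ([494.9, 182.0], 0.64), ([457.0, 251.3], 0.59)]
blue1 [([420.3, 224.4], 0.76), ([458.7, 186.2], 0.58)]
stop_grip [([291.7, 190.5], 0.69)]
tray [([152.7, 213.4], 0.85)]
tub [([341.8, 182.3], 0.84), ([449.7, 152.2], 0.45)]
tub_yellow [([337.3, 184.8], 0.73)]
tub_blue [([339.1, 183.3], 0.62)]
catch [([233.3, 228.2], 0.56)]
dock [([236.1, 191.9], 0.57)]
spray [([427.4, 123.0], 0.87), ([236.1, 194.1], 0.48), ([407.1, 273.9], 0.43)]
beaker [([393.4, 116.3], 0.85)]
dish [([449.7, 153.4], 0.68)]
spoon [([150.8, 212.2], 0.69), ([410.3, 273.1], 0.68)]
```

```bash
python3 -c "
import cv2
a=cv2.imread('pics/top0.png')[70:310,110:540]; cv2.imwrite('pics/top0c.png',cv2.resize(a,(800,447),interpolation=cv2.INTER_CUBIC))
a=cv2.imread('pics/scene0.png')[120:340,180:500]; cv2.imwrite('pics/scene0c.png',cv2.resize(a,(800,550),interpolation=cv2.INTER_CUBIC))"
```

```text
(no output)
```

View pics/top0c.png

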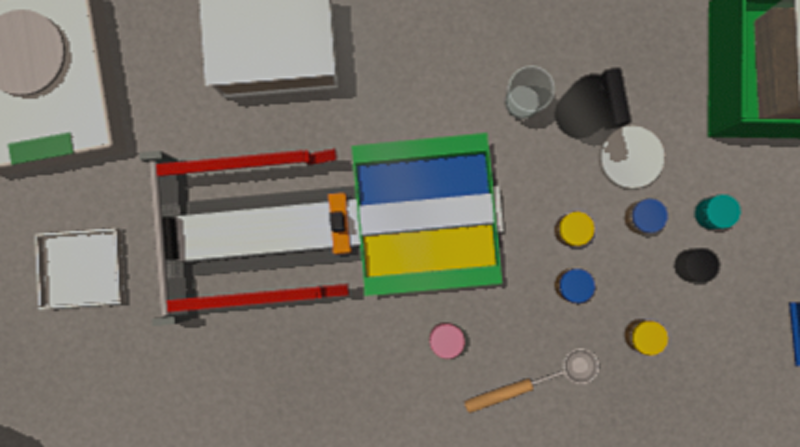

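View pics/scene0c.png

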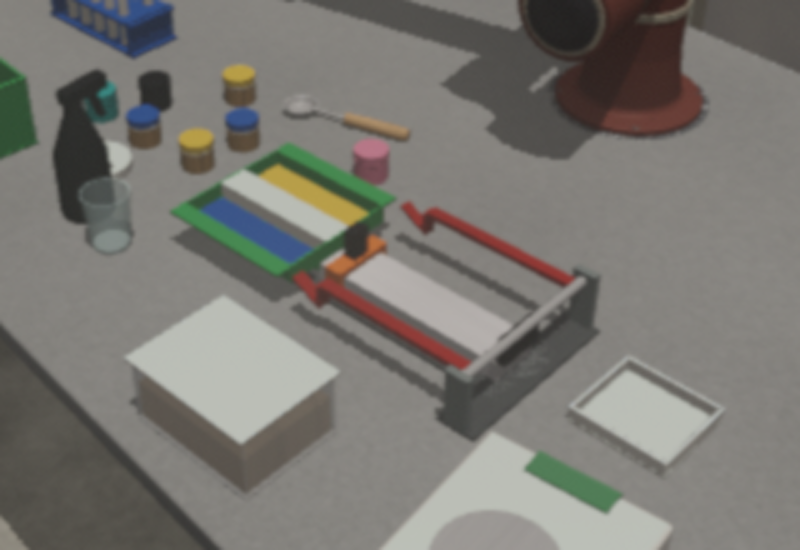

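The top view shows two yellow jars (crop 577,229 and 650,337) and two blue jars (649,216 and 577,286). The pink (447,341), black (697,265) and turquoise (718,212) pots are look-alikes. The tub is at crop (427,215), the stop block at (338,222) and the tray at (80,268). The scene view agrees, with no further jars.

```bash
cat > h.py <<'E'
import numpy as np, cv2
from station import status, viewer, env
def w(n,uv,z):
    c=viewer.calibration(n);R=np.array(c["R"]);t=np.array(c["t"])
    d=R.T@np.array([(uv[0]-c["cx"])/c["fx"],(uv[1]-c["cy"])/c["fy"],1]);o=-R.T@t
    return (o+d*(z-o[2])/d[2]).round(1)
def px(n,X):
    c=viewer.calibration(n);p=np.array(c["R"])@np.array(X)+c["t"]
    return np.array([c["fx"]*p[0]/p[2]+c["cx"],c["fy"]*p[1]/p[2]+c["cy"]])
HSV=dict(yellow=((20,120,60),(32,255,255)),blue=((105,120,50),(125,255,255)),orange=((8,150,90),(19,255,255)),green=((50,100,40),(75,255,255)),red=((0,180,60),(5,255,255)))
def blobs(f,c,amin=25):
    m=cv2.inRange(cv2.cvtColor(f,cv2.COLOR_RGB2HSV),*map(np.array,HSV[c]))
    n,l,s,ce=cv2.connectedComponentsWithStats(m)
    out=[]
    for i in range(1,n):
        if s[i,4]>=amin:
            cnt=cv2.findContours((l==i).astype(np.uint8),cv2.RETR_EXTERNAL,cv2.CHAIN_APPROX_NONE)[0][0]
            out.append((ce[i].round(1),s[i,4],cv2.minAreaRect(cnt)))
    return out
def lids(n="top",z=46):
    f=viewer.grab_frame(n)
    for c in("yellow","blue"):
        for ce,a,r in blobs(f,c): print(c,ce,a,np.round(r[1],1),w(n,ce,z))
    return f
E
python3 - <<'E'
from h import *
f=cv2.imread("pics/top0.png")[:,:,::-1]
for c,z in dict(yellow=46,blue=46,orange=52,green=58,red=74).items():
    for ce,a,r in blobs(f,c):
        print(c,ce,a,w("top",ce,z), [w("top",p,z)[:2].tolist() for p in cv2.boxPoints(r)] if a>200 or c in("orange","red") else np.round(r[1],1), w("top",ce,33) if a>500 else "")
print("tray",w("top",(152.7,213.4),15), "grip",w("top",(110+338/1.8605,70+222/1.8605),82))
for k,p in dict(pink=(353.3,252),black=(488.6,214.8),turq=(494.9,182)).items(): print(k,w("top",p,40))
E
```

```text
yellow [419.5 192.4] 289 [ 580.2 -271.2   46. ] [[579.2, -237.9], [613.6, -270.8], [580.7, -304.5], [546.4, -271.6]] 
yellow [340.4 204. ] 1501 [545.7 -68.   46. ] [[563.9, 25.2], [583.6, -154.1], [527.7, -159.9], [507.8, 18.9]] [546.1 -68.5  33. ]
yellow [458.9 250.9] 297 [ 432.5 -373.2   46. ] [[454.6, -350.4], [455.8, -396.0], [410.0, -396.4], [408.7, -350.9]] 
blue [337. 166.] 1397 [644.5 -57.1  46. ] [[661.5, 34.9], [681.8, -142.2], [627.9, -148.3], [607.4, 28.4]] [646.1 -57.4  33. ]
blue [459.  185.4] 244 [ 600.4 -371.9   46. ] [[621.7, -348.7], [622.5, -392.0], [578.7, -392.4], [577.8, -349.2]] 
blue [419.7 223.1] 262 [ 501.1 -272.7   46. ] [[521.4, -250.2], [522.5, -296.2], [478.9, -296.7], [477.7, -250.8]] 
blue [582.3 246.4] 2491 [ 451.9 -682.4   46. ] [[484.8, -562.7], [509.8, -812.8], [416.3, -818.9], [390.7, -569.7]] [ 451.1 -690.7   33. ]
orange [291.1 178.5] 93 [608.9  61.3  52. ] [[620.3, 74.8], [620.8, 51.4], [592.2, 50.7], [591.7, 74.1]] 
orange [293.1 199.6] 108 [554.2  54.7  52. ] [[578.0, 71.4], [581.8, 47.8], [540.6, 40.9], [536.7, 64.4]] 
green [352.    2.4] 36
[... 439 characters left out ...]
2, 527.0], [697.4, 443.0], [671.6, 437.0], [654.4, 521.0]] 
green [343.3 218.6] 792 [508.2 -75.8  58. ] [[560.8, 30.0], [583.7, -159.1], [502.1, -168.5], [478.9, 19.9]] [508.  -76.9  33. ]
red [239.9 156.8] 532 [659.8 191.7  74. ] [[656.1, 311.1], [680.7, 66.7], [663.6, 64.9], [638.9, 309.0]] [665.7 201.1  33. ]
red [ 26.6 215.2] 612 [497.8 741.6  74. ] [[531.1, 779.4], [532.7, 707.9], [465.7, 704.5], [464.0, 775.8]] [497.  773.7  33. ]
red [246.7 229.8] 530 [474.2 168.6  74. ] [[468.5, 289.1], [495.2, 44.2], [480.0, 42.5], [453.2, 287.3]] [472.4 177.   33. ]
tray [509.7 438.3  15. ] grip [578.9  56.3  82. ]
pink [ 422.1 -104.2   40. ]
black [ 526.6 -450.    40. ]
turq [ 611.7 -465.5   40. ]
```

servo_tool(
  series=[
    {"dx": 30, "dy": -12, "dz": 7, "roll": 2, "jaw": 0.1},
    {"dx": 70, "dy": -27, "dz": 17, "roll": 4, "jaw": 0.2},
    {"dx": 110, "dy": -42, "dz": 27, "roll": 6, "jaw": 0.2},
    {"dx": 150, "dy": -58, "dz": 36, "roll": 8, "jaw": 0.2},
    {"dx": 190, "dy": -73, "dz": 46, "roll": 10, "jaw": 0.2},
    {"dx": 228, "dy": -88, "dz": 55, "roll": 12, "jaw": 0.2},
    {"dx": 266, "dy": -103, "dz": 65, "roll": 13.3, "jaw": 0.2},
    {"dx": 304, "dy": -117, "dz": 74, "roll": 13.3, "jaw": 0.2},
    {"dx": 342, "dy": -132, "dz": 83, "roll": 13.3, "jaw": 0.2},
    {"dx": 380, "dy": -147, "dz": 92, "roll": 13.3, "jaw": 0.2},
    {"dx": 415, "dy": -160, "dz": 101, "roll": 13.3, "jaw": 0.2},
    {"dx": 440, "dy": -170, "dz": 107, "roll": 13.3, "jaw": 0.2},
    {"dx": 456.5, "dy": -176, "dz": 111, "roll": 13.3, "jaw": 0.2},
    {"dx": 456.5, "dy": -176, "dz": 111, "roll": 13.3, "jaw": 0.2},
    {"dx": 456.5, "dy": -176, "dz": 111, "roll": 13.3, "jaw": 0.2},
    {"dx": 456.5, "dy": -176, "dz": 111, "roll": 13.3, "jaw": 0.2},
  ],
  grip_force=30,
)

```text
clock: 2.73
tcp_pos: [579.7, -271.7, 120.6]
orientation: [180.0, 0.0, 6.2]
wrist_force: [-0.4, -0.6, 0.7]
finger_gap: 68.5
```

```bash
python3 - <<'E'
from h import *
f=lids("scene",46); cv2.imwrite("pics/s1.png",cv2.resize(f[110:250,180:380,::-1],(800,560),interpolation=cv2.INTER_CUBIC))
E
```

```text
yellow [274.8 149.8] 65 [10.  7.] [ 434.6 -375.2   46. ]
yellow [257.7 175.8] 101 [ 8. 13.] [ 583.8 -272.6   46. ]
yellow [305.5 197.3] 332 [43.7  8.1] [542.8 -67.6  46. ]
blue [334.1  11.5] 25 [6. 5.] [ -914.3 -1543.7    46. ]
blue [356.8  52.7] 146 [20.  8.] [-493.5 -901.9   46. ]
blue [223.7 122.7] 157 [39.9 10.8] [ 457.7 -687.1   46. ]
blue [222.3 134.2] 79 [40.2  6.4] [ 514.2 -607.6   46. ]
blue [236.4 165.6] 71 [10.  8.] [ 601.5 -376.3   46. ]
blue [276.8 167.6] 55 [ 5. 11.] [ 503.5 -271.5   46. ]
blue [282.1 211.5] 333 [43.5  8.2] [645.  -56.7  46. ]
```

View pics/s1.png

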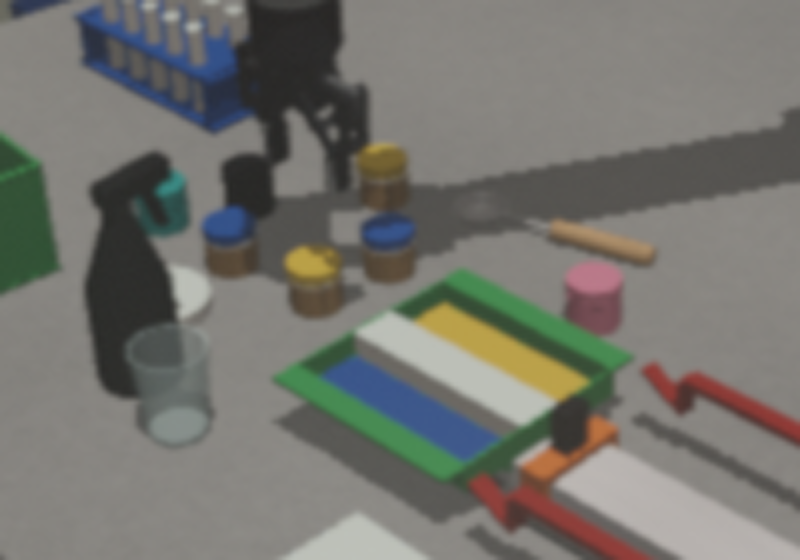

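Both cameras agree within about 3 mm. The gripper is above the first yellow jar (crop 313,265), and all the jars still stand where they were. Now grasping.

servo_tool(
  series=[
    {"dz": 20, "jaw": 0.2},
    {"dz": 45, "jaw": 0.2},
    {"dz": 70, "jaw": 0.2},
    {"dz": 90, "jaw": 0.2},
    {"dz": 102, "jaw": 0.2},
    {"dz": 109, "jaw": 0.2},
    {"dz": 109, "jaw": 0.2},
    {"dz": 109, "jaw": 0.4},
    {"dz": 109, "jaw": 0.6},
    {"dz": 109, "jaw": 0.6},
    {"dz": 109, "jaw": 0.7},
    {"dz": 109, "jaw": 0.7},
    {"dz": 109, "jaw": 0.7},
    {"dz": 95, "jaw": 0.7},
    {"dz": 70, "jaw": 0.7},
    {"dz": 45, "jaw": 0.7},
    {"dz": 20, "jaw": 0.7},
    {"dz": 5, "jaw": 0.7},
    {"dz": 0, "jaw": 0.7},
    {"dz": 0, "jaw": 0.7},
  ],
  grip_force=30,
)

```text
validation failed for argument at $.se...
```

```bash
python3 - <<'E'
from h import *
a=np.radians(96.2);ex=np.array([np.cos(a),np.sin(a)]);ey=np.array([-np.sin(a),np.cos(a)])
T=np.array([595,-63.])
def dk(a,b):
    d=np.array(b)-np.array(a); return (-(d@ey)).round(1),(-(d@ex)).round(1)
S={k:(T+x*ex+y*ey).round(1) for k,x,y in[("Y-",-40,50),("Y+",40,50),("B-",-40,-50),("B+",40,-50)]}
J=dict(YA=(580,-271.5),YB=(433,-373.5),BA=(600.5,-373),BB=(502,-272.5))
print(S,ex,ey)
for a,b in[("YA","Y+"),("Y+","BB"),("BB","B+"),("B+","BA"),("BA","B-"),("B-","YB"),("YB","Y-")]:
    g=lambda k:S.get(k,J.get(k))
    print(a,b,"dx,dy",dk(g(a),g(b)))
E
```

```text
{'Y-': array([ 549.6, -108.2]), 'Y+': array([541. , -28.6]), 'B-': array([649. , -97.4]), 'B+': array([640.4, -17.8])} [-0.10799936  0.99415096] [-0.99415096 -0.10799936]
YA Y+ dx,dy (np.float64(-12.5), np.float64(-245.7))
Y+ BB dx,dy (np.float64(-65.1), np.float64(238.3))
BB B+ dx,dy (np.float64(165.1), np.float64(-238.3))
B+ BA dx,dy (np.float64(-78.0), np.float64(348.8))
BA B- dx,dy (np.float64(78.0), np.float64(-268.8))
B- YB dx,dy (np.float64(-244.6), np.float64(251.2))
YB Y- dx,dy (np.float64(144.6), np.float64(-251.2))
```

servo_tool(
  series=[
    {"dx": 0, "dy": 0, "dz": 20, "roll": 0, "jaw": 0.2},
    {"dx": 0, "dy": 0, "dz": 45, "roll": 0, "jaw": 0.2},
    {"dx": 0, "dy": 0, "dz": 70, "roll": 0, "jaw": 0.2},
    {"dx": 0, "dy": 0, "dz": 90, "roll": 0, "jaw": 0.2},
    {"dx": 0, "dy": 0, "dz": 102, "roll": 0, "jaw": 0.2},
    {"dx": 0, "dy": 0, "dz": 109, "roll": 0, "jaw": 0.2},
    {"dx": 0, "dy": 0, "dz": 109, "roll": 0, "jaw": 0.2},
    {"dx": 0, "dy": 0, "dz": 109, "roll": 0, "jaw": 0.2},
  ],
  grip_force=30,
)

```text
clock: 3.45
tcp_pos: [580.4, -271.9, 12.2]
orientation: [180.0, -0.1, 6.1]
wrist_force: [0.2, -0.9, -0.1]
finger_gap: 68.2
```

servo_tool(
  series=[
    {"jaw": 0.4},
    {"jaw": 0.6},
    {"jaw": 0.7},
    {"jaw": 0.7},
    {"jaw": 0.7},
    {"jaw": 0.7},
    {"dz": -14, "jaw": 0.7},
    {"dz": -40, "jaw": 0.7},
    {"dz": -65, "jaw": 0.7},
    {"dz": -90, "jaw": 0.7},
    {"dz": -100, "jaw": 0.7},
    {"dz": -100, "jaw": 0.7},
  ],
  grip_force=30,
)

```text
validation failed for argument at $.se...
```

servo_tool(
  series=[
    {"dx": 0, "dy": 0, "dz": 0, "roll": 0, "jaw": 0.4},
    {"dx": 0, "dy": 0, "dz": 0, "roll": 0, "jaw": 0.6},
    {"dx": 0, "dy": 0, "dz": 0, "roll": 0, "jaw": 0.7},
    {"dx": 0, "dy": 0, "dz": 0, "roll": 0, "jaw": 0.7},
    {"dx": 0, "dy": 0, "dz": 0, "roll": 0, "jaw": 0.7},
    {"dx": 0, "dy": 0, "dz": 0, "roll": 0, "jaw": 0.7},
    {"dx": 0, "dy": 0, "dz": -12, "roll": 0, "jaw": 0.7},
    {"dx": 0, "dy": 0, "dz": -35, "roll": 0, "jaw": 0.7},
    {"dx": 0, "dy": 0, "dz": -60, "roll": 0, "jaw": 0.7},
    {"dx": 0, "dy": 0, "dz": -85, "roll": 0, "jaw": 0.7},
    {"dx": 0, "dy": 0, "dz": -100, "roll": 0, "jaw": 0.7},
    {"dx": 0, "dy": 0, "dz": -100, "roll": 0, "jaw": 0.7},
  ],
  grip_force=30,
)

```text
clock: 4.45
tcp_pos: [582.4, -272.4, 116.4]
orientation: [179.7, -0.4, 6.2]
wrist_force: [0.8, -0.5, -1.2]
finger_gap: 47.4
```

servo_tool(
  series=[
    {"dx": -1, "dy": -15, "dz": 0, "roll": 0, "jaw": 0.7},
    {"dx": -2, "dy": -40, "dz": 0, "roll": 0, "jaw": 0.7},
    {"dx": -4, "dy": -70, "dz": 0, "roll": 0, "jaw": 0.7},
    {"dx": -5, "dy": -105, "dz": 0, "roll": 0, "jaw": 0.7},
    {"dx": -7, "dy": -140, "dz": 0, "roll": 0, "jaw": 0.7},
    {"dx": -9, "dy": -175, "dz": 0, "roll": 0, "jaw": 0.7},
    {"dx": -11, "dy": -205, "dz": 0, "roll": 0, "jaw": 0.7},
    {"dx": -12, "dy": -230, "dz": 0, "roll": 0, "jaw": 0.7},
    {"dx": -12.5, "dy": -242, "dz": 0, "roll": 0, "jaw": 0.7},
    {"dx": -12.5, "dy": -245.5, "dz": 0, "roll": 0, "jaw": 0.7},
    {"dx": -12.5, "dy": -245.5, "dz": 5, "roll": 0, "jaw": 0.7},
    {"dx": -12.5, "dy": -245.5, "dz": 5, "roll": 0, "jaw": 0.7},
  ],
  grip_force=30,
)

```text
clock: 5.45
tcp_pos: [540.4, -28.8, 104.6]
orientation: [-180.0, 0.1, 6.2]
wrist_force: [-0.1, 0.3, -0.8]
finger_gap: 47.1
```

```bash
python3 - <<'E'
from h import *
f=lids("scene",46); cv2.imwrite("pics/s2.png",cv2.resize(f[130:270,220:420,::-1],(800,560),interpolation=cv2.INTER_CUBIC))
E
```

```text
yellow [275.1 149.8] 74 [ 7. 11.] [ 433.8 -374.5   46. ]
yellow [311.4 178.5] 92 [ 9. 10.] [ 458.2 -138.9   46. ]
yellow [305.5 197.6] 289 [43.7  7.3] [543.9 -66.3  46. ]
blue [336.   14.4] 86 [ 9. 10.] [ -879.9 -1487.7    46. ]
blue [356.1  39.8] 179 [22. 11.] [ -633.2 -1051.3    46. ]
blue [294.8  58.4] 810 [44.2 27.6] [ -203.7 -1057.6    46. ]
blue [319.4  59.3] 35 [16.  2.] [-287.8 -962.1   46. ]
blue [227.6 122.8] 193 [47.9 11.8] [ 446.4 -675.8   46. ]
blue [216.  132.1] 51 [30.9  1.8] [ 523.3 -638.9   46. ]
blue [240.5 137.3] 32 [ 1.8 16.5] [ 475.4 -539.4   46. ]
blue [236.9 165.6] 77 [ 7. 11.] [ 600.2 -375.1   46. ]
blue [276.4 167. ] 68 [ 6. 11.] [ 502.2 -275.6   46. ]
blue [282.  211.5] 335 [44.   8.2] [645.2 -56.9  46. ]
```

View pics/s2.png

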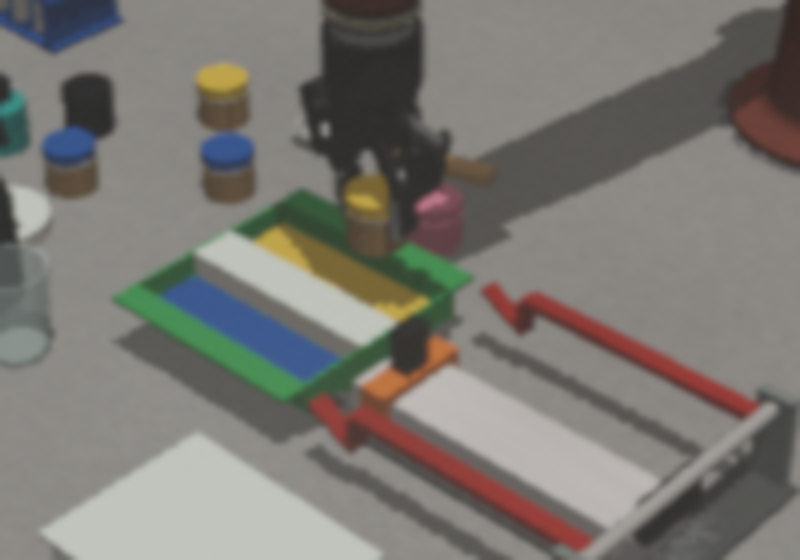

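```bash
python3 - <<'E'
from h import *
print(w("scene",(311.4,178.5),137), px("scene",(541,-28.6,137)))
E
```

```text
[547.2 -31.  137. ] [313.46414869 178.07685983]
```

The jar hangs upright (crop 368,215) over the yellow floor in the middle of the compartment. Now lowering and releasing.

servo_tool(
  series=[
    {"dx": 0, "dy": 0, "dz": 15, "roll": 0, "jaw": 0.7},
    {"dx": 0, "dy": 0, "dz": 32, "roll": 0, "jaw": 0.7},
    {"dx": 0, "dy": 0, "dz": 45, "roll": 0, "jaw": 0.7},
    {"dx": 0, "dy": 0, "dz": 53, "roll": 0, "jaw": 0.7},
    {"dx": 0, "dy": 0, "dz": 57, "roll": 0, "jaw": 0.7},
    {"dx": 0, "dy": 0, "dz": 59, "roll": 0, "jaw": 0.7},
    {"dx": 0, "dy": 0, "dz": 59, "roll": 0, "jaw": 0.7},
    {"dx": 0, "dy": 0, "dz": 59, "roll": 0, "jaw": 0.7},
  ],
  grip_force=30,
)

```text
clock: 6.17
tcp_pos: [541.9, -28.6, 48.0]
orientation: [180.0, -0.1, 6.2]
wrist_force: [0.4, 0.5, -0.9]
finger_gap: 47.4
```

servo_tool(
  series=[
    {"dx": 0, "dy": 0, "dz": 1.5, "roll": 0, "jaw": 0.7},
    {"dx": 0, "dy": 0, "dz": 2.5, "roll": 0, "jaw": 0.7},
    {"dx": 0, "dy": 0, "dz": 2.5, "roll": 0, "jaw": 0.45},
    {"dx": 0, "dy": 0, "dz": 2.5, "roll": 0, "jaw": 0.35},
    {"dx": 0, "dy": 0, "dz": 2.5, "roll": 0, "jaw": 0.3},
    {"dx": 0, "dy": 0, "dz": 2.5, "roll": 0, "jaw": 0.3},
    {"dx": 0, "dy": 0, "dz": 2.5, "roll": 0, "jaw": 0.3},
    {"dx": 0, "dy": 0, "dz": -12, "roll": 0, "jaw": 0.3},
    {"dx": 0, "dy": 0, "dz": -35, "roll": 0, "jaw": 0.3},
    {"dx": 0, "dy": 0, "dz": -62, "roll": 0, "jaw": 0.3},
    {"dx": 0, "dy": 0, "dz": -72, "roll": 0, "jaw": 0.3},
  ],
  grip_force=30,
)

```text
clock: 7.08
tcp_pos: [543.2, -28.8, 123.0]
orientation: [179.9, -0.3, 6.2]
wrist_force: [0.2, -0.6, 1.1]
finger_gap: 59.9
```

servo_tool(
  series=[
    {"dx": -6, "dy": 20, "dz": 0, "roll": 0, "jaw": 0.2},
    {"dx": -15, "dy": 55, "dz": 0, "roll": 0, "jaw": 0.2},
    {"dx": -25, "dy": 92, "dz": 0, "roll": 0, "jaw": 0.2},
    {"dx": -35, "dy": 130, "dz": 0, "roll": 0, "jaw": 0.2},
    {"dx": -45, "dy": 167, "dz": 0, "roll": 0, "jaw": 0.2},
    {"dx": -55, "dy": 203, "dz": 0, "roll": 0, "jaw": 0.2},
    {"dx": -62, "dy": 228, "dz": 0, "roll": 0, "jaw": 0.2},
    {"dx": -65, "dy": 238, "dz": 0, "roll": 0, "jaw": 0.2},
    {"dx": -65, "dy": 238, "dz": 0, "roll": 0, "jaw": 0.2},
    {"dx": -65, "dy": 238, "dz": 0, "roll": 0, "jaw": 0.2},
    {"dx": -65, "dy": 238, "dz": 0, "roll": 0, "jaw": 0.2},
  ],
  grip_force=30,
)

```text
clock: 8.0
tcp_pos: [502.3, -270.6, 118.8]
orientation: [-179.9, 0.0, 6.2]
wrist_force: [-0.2, 0.3, 0.6]
finger_gap: 68.3
```

```bash
cat > look.py <<'E'
from h import *
import sys
f=viewer.grab_frame("scene")
print(status.sense()["tcp_pos"].round(1), status.sense()["finger_gap"])
for c in("yellow","blue"):
    for ce,a,r in blobs(f,c,20):
        if 220<ce[0]<350 and 140<ce[1]<230: print(c,ce,a,np.round(r[1]),w("scene",ce,46)[:2],w("scene",ce,79)[:2])
if len(sys.argv)>1: cv2.imwrite("pics/"+sys.argv[1],cv2.resize(f[130:270,220:420,::-1],(800,560),interpolation=cv2.INTER_CUBIC))
E
python3 look.py s3.png
```

```text
[ 502.4 -270.4  118.9] 68.01238626086966
yellow [275.1 149.9] 62 [ 6. 10.] [ 434.2 -373.9] [ 467.3 -326.5]
yellow [303.6 193.4] 299 [36. 13.] [533.5 -88.4] [563.2 -51. ]
yellow [322.1 205.8] 37 [5. 8.] [533.4   1.9] [563.   36.2]
blue [236.9 165.6] 76 [ 7. 11.] [ 600.2 -375.1] [ 627.5 -327.8]
blue [275.4 167.2] 60 [ 6. 10.] [ 505.6 -276.9] [ 536.2 -232.9]
blue [281.9 211.4] 333 [44.  8.] [645.1 -57.5] [670.9 -21.2]
```

View pics/s3.png

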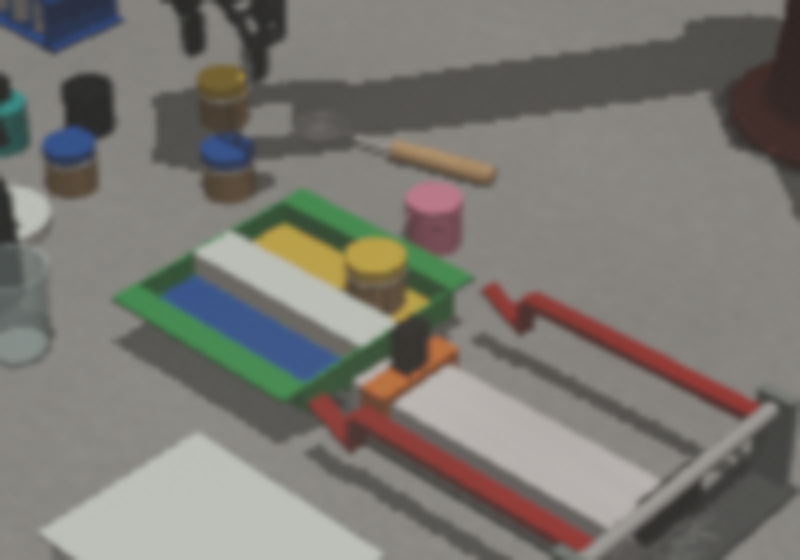

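Jar 1 stands upright on the yellow floor (crop 375,275) with the tub level. The next blue jar (228,165) has not moved. Now grasping it.

servo_tool(
  series=[
    {"dx": 0, "dy": 2, "dz": 20, "roll": 0, "jaw": 0.2},
    {"dx": 0, "dy": 2, "dz": 50, "roll": 0, "jaw": 0.2},
    {"dx": 0, "dy": 2, "dz": 80, "roll": 0, "jaw": 0.2},
    {"dx": 0, "dy": 2, "dz": 98, "roll": 0, "jaw": 0.2},
    {"dx": 0, "dy": 2, "dz": 107, "roll": 0, "jaw": 0.2},
    {"dx": 0, "dy": 2, "dz": 107, "roll": 0, "jaw": 0.2},
    {"dx": 0, "dy": 2, "dz": 107, "roll": 0, "jaw": 0.4},
    {"dx": 0, "dy": 2, "dz": 107, "roll": 0, "jaw": 0.6},
    {"dx": 0, "dy": 2, "dz": 107, "roll": 0, "jaw": 0.7},
    {"dx": 0, "dy": 2, "dz": 107, "roll": 0, "jaw": 0.7},
    {"dx": 0, "dy": 2, "dz": 107, "roll": 0, "jaw": 0.7},
    {"dx": 0, "dy": 2, "dz": 107, "roll": 0, "jaw": 0.7},
    {"dx": 0, "dy": 2, "dz": 95, "roll": 0, "jaw": 0.7},
    {"dx": 0, "dy": 2, "dz": 70, "roll": 0, "jaw": 0.7},
    {"dx": 0, "dy": 2, "dz": 40, "roll": 0, "jaw": 0.7},
    {"dx": 0, "dy": 2, "dz": 20, "roll": 0, "jaw": 0.7},
    {"dx": 0, "dy": 2, "dz": 12, "roll": 0, "jaw": 0.7},
    {"dx": 0, "dy": 2, "dz": 12, "roll": 0, "jaw": 0.7},
    {"dx": 0, "dy": 2, "dz": 12, "roll": 0, "jaw": 0.7},
  ],
  grip_force=30,
)

```text
clock: 9.63
tcp_pos: [502.0, -273.9, 106.9]
orientation: [-180.0, 0.0, 6.2]
wrist_force: [-0.0, 0.3, -2.0]
finger_gap: 47.3
```

servo_tool(
  series=[
    {"dx": 10, "dy": -15, "dz": 0, "roll": 0, "jaw": 0.7},
    {"dx": 28, "dy": -41, "dz": 0, "roll": 0, "jaw": 0.7},
    {"dx": 49, "dy": -71, "dz": 0, "roll": 0, "jaw": 0.7},
    {"dx": 70, "dy": -101, "dz": 0, "roll": 0, "jaw": 0.7},
    {"dx": 91, "dy": -131, "dz": 0, "roll": 0, "jaw": 0.7},
    {"dx": 112, "dy": -161, "dz": 0, "roll": 0, "jaw": 0.7},
    {"dx": 132, "dy": -191, "dz": 0, "roll": 0, "jaw": 0.7},
    {"dx": 150, "dy": -217, "dz": 0, "roll": 0, "jaw": 0.7},
    {"dx": 162, "dy": -234, "dz": 0, "roll": 0, "jaw": 0.7},
    {"dx": 165, "dy": -239, "dz": 0, "roll": 0, "jaw": 0.7},
    {"dx": 165, "dy": -239, "dz": 0, "roll": 0, "jaw": 0.7},
    {"dx": 165, "dy": -239, "dz": 15, "roll": 0, "jaw": 0.7},
    {"dx": 165, "dy": -239, "dz": 33, "roll": 0, "jaw": 0.7},
    {"dx": 165, "dy": -239, "dz": 47, "roll": 0, "jaw": 0.7},
    {"dx": 165, "dy": -239, "dz": 55, "roll": 0, "jaw": 0.7},
    {"dx": 165, "dy": -239, "dz": 58, "roll": 0, "jaw": 0.7},
    {"dx": 165, "dy": -239, "dz": 58, "roll": 0, "jaw": 0.7},
    {"dx": 165, "dy": -239, "dz": 58, "roll": 0, "jaw": 0.7},
  ],
  grip_force=30,
)

```text
clock: 11.13
tcp_pos: [641.0, -19.1, 49.5]
orientation: [180.0, -0.0, 6.1]
wrist_force: [-0.3, -0.7, -1.5]
finger_gap: 46.7
```

servo_tool(
  series=[
    {"dx": 0, "dy": 0, "dz": 2, "roll": 0, "jaw": 0.7},
    {"dx": 0, "dy": 0, "dz": 3.5, "roll": 0, "jaw": 0.7},
    {"dx": 0, "dy": 0, "dz": 3.5, "roll": 0, "jaw": 0.7},
    {"dx": 0, "dy": 0, "dz": 3.5, "roll": 0, "jaw": 0.45},
    {"dx": 0, "dy": 0, "dz": 3.5, "roll": 0, "jaw": 0.35},
    {"dx": 0, "dy": 0, "dz": 3.5, "roll": 0, "jaw": 0.3},
    {"dx": 0, "dy": 0, "dz": 3.5, "roll": 0, "jaw": 0.3},
    {"dx": 0, "dy": 0, "dz": 3.5, "roll": 0, "jaw": 0.3},
    {"dx": 0, "dy": 0, "dz": -12, "roll": 0, "jaw": 0.3},
    {"dx": 0, "dy": 0, "dz": -35, "roll": 0, "jaw": 0.3},
    {"dx": 0, "dy": 0, "dz": -62, "roll": 0, "jaw": 0.3},
    {"dx": 0, "dy": 0, "dz": -72, "roll": 0, "jaw": 0.3},
  ],
  grip_force=30,
)

```text
clock: 12.13
tcp_pos: [642.8, -18.9, 125.3]
orientation: [179.9, -0.3, 6.2]
wrist_force: [0.6, -0.8, 0.9]
finger_gap: 59.9
```

servo_tool(
  series=[
    {"dx": -4, "dy": 18, "dz": 0, "roll": 0, "jaw": 0.22},
    {"dx": -12, "dy": 52, "dz": 0, "roll": 0, "jaw": 0.22},
    {"dx": -20, "dy": 89, "dz": 0, "roll": 0, "jaw": 0.22},
    {"dx": -28, "dy": 126, "dz": 0, "roll": 0, "jaw": 0.22},
    {"dx": -37, "dy": 163, "dz": 0, "roll": 0, "jaw": 0.22},
    {"dx": -45, "dy": 200, "dz": 0, "roll": 0, "jaw": 0.22},
    {"dx": -53, "dy": 237, "dz": 0, "roll": 0, "jaw": 0.22},
    {"dx": -61, "dy": 274, "dz": 0, "roll": 0, "jaw": 0.22},
    {"dx": -69, "dy": 308, "dz": 0, "roll": 0, "jaw": 0.22},
    {"dx": -75, "dy": 334, "dz": 0, "roll": 0, "jaw": 0.22},
    {"dx": -78, "dy": 348, "dz": 0, "roll": 0, "jaw": 0.22},
    {"dx": -78, "dy": 348, "dz": 0, "roll": 0, "jaw": 0.22},
    {"dx": -78, "dy": 348, "dz": 0, "roll": 0, "jaw": 0.22},
    {"dx": -78, "dy": 348, "dz": 0, "roll": 0, "jaw": 0.22},
  ],
  grip_force=30,
)

```text
clock: 13.3
tcp_pos: [600.8, -371.5, 120.8]
orientation: [-179.9, 0.0, 6.2]
wrist_force: [0.6, -0.6, -0.4]
finger_gap: 66.8
```

```bash
python3 look.py s4.png
```

```text
[ 600.9 -371.3  120.9] 66.51465896924947
yellow [275.  149.8] 60 [ 6. 10.] [ 434.1 -374.7] [ 467.2 -327.3]
yellow [303.6 193.4] 301 [36. 13.] [533.5 -88.4] [563.2 -51. ]
yellow [322.  205.9] 35 [5. 8.] [533.9   2.1] [563.6  36.4]
blue [235.9 166.1] 61 [ 6. 10.] [ 604.7 -374.7] [ 631.9 -327.3]
blue [279.1 207.1] 266 [35. 14.] [638. -81.] [664.  -43.9]
```

View pics/s4.png

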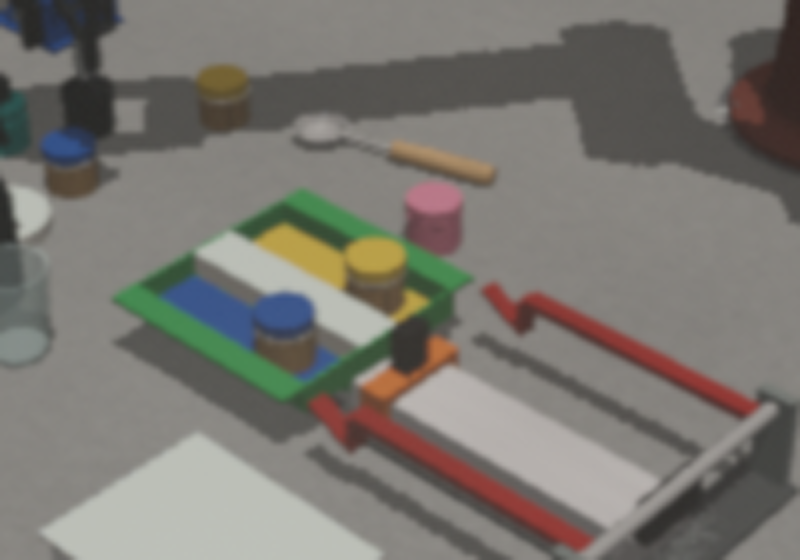

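One jar stands on each floor (crop 284,330 and 375,275), both upright. The second blue jar (68,160) has not moved and the gripper is above it.

servo_tool(
  series=[
    {"dx": 0, "dy": 1.5, "dz": 20, "roll": 0, "jaw": 0.22},
    {"dx": 0, "dy": 1.5, "dz": 50, "roll": 0, "jaw": 0.22},
    {"dx": 0, "dy": 1.5, "dz": 80, "roll": 0, "jaw": 0.22},
    {"dx": 0, "dy": 1.5, "dz": 100, "roll": 0, "jaw": 0.22},
    {"dx": 0, "dy": 1.5, "dz": 109, "roll": 0, "jaw": 0.22},
    {"dx": 0, "dy": 1.5, "dz": 109, "roll": 0, "jaw": 0.22},
    {"dx": 0, "dy": 1.5, "dz": 109, "roll": 0, "jaw": 0.4},
    {"dx": 0, "dy": 1.5, "dz": 109, "roll": 0, "jaw": 0.6},
    {"dx": 0, "dy": 1.5, "dz": 109, "roll": 0, "jaw": 0.7},
    {"dx": 0, "dy": 1.5, "dz": 109, "roll": 0, "jaw": 0.7},
    {"dx": 0, "dy": 1.5, "dz": 109, "roll": 0, "jaw": 0.7},
    {"dx": 0, "dy": 1.5, "dz": 109, "roll": 0, "jaw": 0.7},
    {"dx": 0, "dy": 1.5, "dz": 97, "roll": 0, "jaw": 0.7},
    {"dx": 0, "dy": 1.5, "dz": 70, "roll": 0, "jaw": 0.7},
    {"dx": 0, "dy": 1.5, "dz": 40, "roll": 0, "jaw": 0.7},
    {"dx": 0, "dy": 1.5, "dz": 15, "roll": 0, "jaw": 0.7},
    {"dx": 0, "dy": 1.5, "dz": 4, "roll": 0, "jaw": 0.7},
    {"dx": 0, "dy": 1.5, "dz": 4, "roll": 0, "jaw": 0.7},
    {"dx": 0, "dy": 1.5, "dz": 4, "roll": 0, "jaw": 0.7},
  ],
  grip_force=30,
)

```text
clock: 14.93
tcp_pos: [600.6, -374.5, 117.2]
orientation: [180.0, -0.0, 6.2]
wrist_force: [-0.4, 0.6, -2.1]
finger_gap: 47.2
```

servo_tool(
  series=[
    {"dx": 4, "dy": -15, "dz": 0, "roll": 0, "jaw": 0.7},
    {"dx": 13, "dy": -44, "dz": 0, "roll": 0, "jaw": 0.7},
    {"dx": 23, "dy": -78, "dz": 0, "roll": 0, "jaw": 0.7},
    {"dx": 33, "dy": -113, "dz": 0, "roll": 0, "jaw": 0.7},
    {"dx": 43, "dy": -148, "dz": 0, "roll": 0, "jaw": 0.7},
    {"dx": 53, "dy": -183, "dz": 0, "roll": 0, "jaw": 0.7},
    {"dx": 63, "dy": -217, "dz": 0, "roll": 0, "jaw": 0.7},
    {"dx": 71, "dy": -246, "dz": 0, "roll": 0, "jaw": 0.7},
    {"dx": 76, "dy": -263, "dz": 0, "roll": 0, "jaw": 0.7},
    {"dx": 78, "dy": -269, "dz": 0, "roll": 0, "jaw": 0.7},
    {"dx": 78, "dy": -269, "dz": 0, "roll": 0, "jaw": 0.7},
    {"dx": 78, "dy": -269, "dz": 0, "roll": 0, "jaw": 0.7},
    {"dx": 78, "dy": -269, "dz": 18, "roll": 0, "jaw": 0.7},
    {"dx": 78, "dy": -269, "dz": 40, "roll": 0, "jaw": 0.7},
    {"dx": 78, "dy": -269, "dz": 57, "roll": 0, "jaw": 0.7},
    {"dx": 78, "dy": -269, "dz": 65, "roll": 0, "jaw": 0.7},
    {"dx": 78, "dy": -269, "dz": 68, "roll": 0, "jaw": 0.7},
    {"dx": 78, "dy": -269, "dz": 68, "roll": 0, "jaw": 0.7},
    {"dx": 78, "dy": -269, "dz": 68, "roll": 0, "jaw": 0.7},
  ],
  grip_force=30,
)

```text
clock: 16.52
tcp_pos: [650.1, -99.5, 50.2]
orientation: [180.0, -0.1, 6.1]
wrist_force: [-0.3, 0.2, -0.6]
finger_gap: 47.4
```

servo_tool(
  series=[
    {"dx": 0, "dy": 0, "dz": 2, "roll": 0, "jaw": 0.7},
    {"dx": 0, "dy": 0, "dz": 4, "roll": 0, "jaw": 0.7},
    {"dx": 0, "dy": 0, "dz": 4, "roll": 0, "jaw": 0.7},
    {"dx": 0, "dy": 0, "dz": 4, "roll": 0, "jaw": 0.45},
    {"dx": 0, "dy": 0, "dz": 4, "roll": 0, "jaw": 0.35},
    {"dx": 0, "dy": 0, "dz": 4, "roll": 0, "jaw": 0.3},
    {"dx": 0, "dy": 0, "dz": 4, "roll": 0, "jaw": 0.3},
    {"dx": 0, "dy": 0, "dz": 4, "roll": 0, "jaw": 0.3},
    {"dx": 0, "dy": 0, "dz": -12, "roll": 0, "jaw": 0.3},
    {"dx": 0, "dy": 0, "dz": -35, "roll": 0, "jaw": 0.3},
    {"dx": 0, "dy": 0, "dz": -62, "roll": 0, "jaw": 0.3},
    {"dx": 0, "dy": 0, "dz": -72, "roll": 0, "jaw": 0.3},
  ],
  grip_force=30,
)

```text
clock: 17.52
tcp_pos: [651.3, -99.2, 125.2]
orientation: [179.9, -0.3, 6.2]
wrist_force: [0.9, -0.7, 0.7]
finger_gap: 60.2
```

servo_tool(
  series=[
    {"dx": -15, "dy": 15, "dz": 0, "roll": 0, "jaw": 0.2},
    {"dx": -40, "dy": 41, "dz": 0, "roll": 0, "jaw": 0.2},
    {"dx": -65, "dy": 66, "dz": 0, "roll": 0, "jaw": 0.2},
    {"dx": -90, "dy": 92, "dz": 0, "roll": 0, "jaw": 0.2},
    {"dx": -115, "dy": 117, "dz": 0, "roll": 0, "jaw": 0.2},
    {"dx": -140, "dy": 143, "dz": 0, "roll": 0, "jaw": 0.2},
    {"dx": -165, "dy": 168, "dz": 0, "roll": 0, "jaw": 0.2},
    {"dx": -190, "dy": 194, "dz": 0, "roll": 0, "jaw": 0.2},
    {"dx": -215, "dy": 220, "dz": 0, "roll": 0, "jaw": 0.2},
    {"dx": -235, "dy": 240, "dz": 0, "roll": 0, "jaw": 0.2},
    {"dx": -245, "dy": 250, "dz": 0, "roll": 0, "jaw": 0.2},
    {"dx": -245, "dy": 250, "dz": 0, "roll": 0, "jaw": 0.2},
    {"dx": -245, "dy": 250, "dz": 0, "roll": 0, "jaw": 0.2},
    {"dx": -245, "dy": 250, "dz": 0, "roll": 0, "jaw": 0.2},
  ],
  grip_force=30,
)

```text
clock: 18.68
tcp_pos: [433.2, -372.7, 120.9]
orientation: [-179.9, -0.0, 6.2]
wrist_force: [0.3, 0.4, 0.3]
finger_gap: 68.7
```

```bash
python3 look.py s5.png
```

```text
[ 433.4 -372.5  121. ] 68.14012146262785
yellow [274.6 149.9] 76 [11.  7.] [ 435.6 -375.1] [ 468.7 -327.7]
yellow [303.6 193.4] 301 [36. 13.] [533.5 -88.4] [563.2 -51. ]
yellow [322.1 205.9] 36 [5. 8.] [533.7   2.3] [563.3  36.6]
blue [271.2 197.3] 90 [ 7. 13.] [ 624.9 -140. ] [ 651.4 -100.8]
blue [287.7 208.6] 124 [ 9. 20.] [622.8 -57.2] [649.3 -20.9]
```

View pics/s5.png

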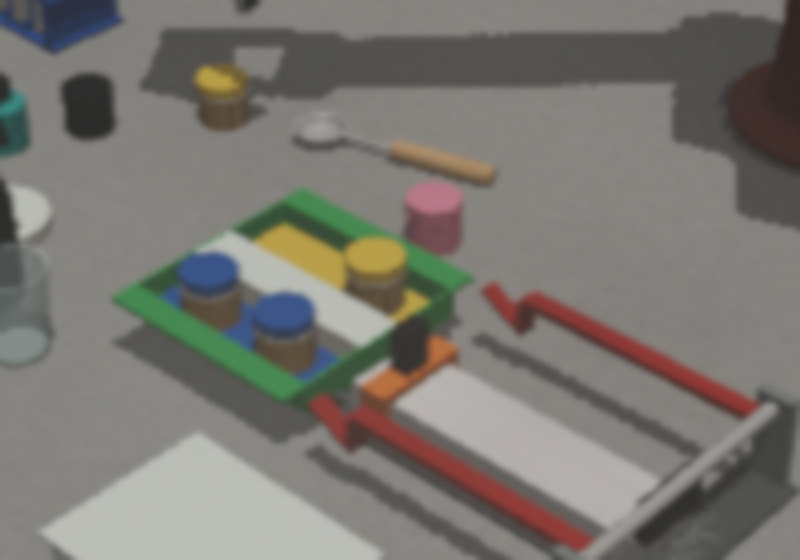

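Two blue jars (crop 210,290 and 284,330) and one yellow jar are standing, and the tub is level. The last yellow jar (222,95) has not moved.

servo_tool(
  series=[
    {"dx": 0, "dy": 1, "dz": 20, "roll": 0, "jaw": 0.2},
    {"dx": 0, "dy": 1, "dz": 50, "roll": 0, "jaw": 0.2},
    {"dx": 0, "dy": 1, "dz": 80, "roll": 0, "jaw": 0.2},
    {"dx": 0, "dy": 1, "dz": 100, "roll": 0, "jaw": 0.2},
    {"dx": 0, "dy": 1, "dz": 109, "roll": 0, "jaw": 0.2},
    {"dx": 0, "dy": 1, "dz": 109, "roll": 0, "jaw": 0.2},
    {"dx": 0, "dy": 1, "dz": 109, "roll": 0, "jaw": 0.4},
    {"dx": 0, "dy": 1, "dz": 109, "roll": 0, "jaw": 0.6},
    {"dx": 0, "dy": 1, "dz": 109, "roll": 0, "jaw": 0.7},
    {"dx": 0, "dy": 1, "dz": 109, "roll": 0, "jaw": 0.7},
    {"dx": 0, "dy": 1, "dz": 109, "roll": 0, "jaw": 0.7},
    {"dx": 0, "dy": 1, "dz": 109, "roll": 0, "jaw": 0.7},
    {"dx": 0, "dy": 1, "dz": 97, "roll": 0, "jaw": 0.7},
    {"dx": 0, "dy": 1, "dz": 70, "roll": 0, "jaw": 0.7},
    {"dx": 0, "dy": 1, "dz": 40, "roll": 0, "jaw": 0.7},
    {"dx": 0, "dy": 1, "dz": 15, "roll": 0, "jaw": 0.7},
    {"dx": 0, "dy": 1, "dz": 4, "roll": 0, "jaw": 0.7},
    {"dx": 0, "dy": 1, "dz": 4, "roll": 0, "jaw": 0.7},
    {"dx": 0, "dy": 1, "dz": 4, "roll": 0, "jaw": 0.7},
  ],
  grip_force=30,
)

```text
clock: 20.32
tcp_pos: [432.6, -374.5, 117.2]
orientation: [180.0, 0.0, 6.2]
wrist_force: [0.2, 0.6, -1.4]
finger_gap: 47.2
```

servo_tool(
  series=[
    {"dx": 8, "dy": -14, "dz": 0, "roll": 0, "jaw": 0.7},
    {"dx": 23, "dy": -40, "dz": 0, "roll": 0, "jaw": 0.7},
    {"dx": 41, "dy": -71, "dz": 0, "roll": 0, "jaw": 0.7},
    {"dx": 59, "dy": -103, "dz": 0, "roll": 0, "jaw": 0.7},
    {"dx": 77, "dy": -135, "dz": 0, "roll": 0, "jaw": 0.7},
    {"dx": 95, "dy": -166, "dz": 0, "roll": 0, "jaw": 0.7},
    {"dx": 113, "dy": -197, "dz": 0, "roll": 0, "jaw": 0.7},
    {"dx": 130, "dy": -226, "dz": 0, "roll": 0, "jaw": 0.7},
    {"dx": 141, "dy": -245, "dz": 0, "roll": 0, "jaw": 0.7},
    {"dx": 144.5, "dy": -251, "dz": 0, "roll": 0, "jaw": 0.7},
    {"dx": 144.5, "dy": -251, "dz": 0, "roll": 0, "jaw": 0.7},
    {"dx": 144.5, "dy": -251, "dz": 0, "roll": 0, "jaw": 0.7},
    {"dx": 144.5, "dy": -251, "dz": 18, "roll": 0, "jaw": 0.7},
    {"dx": 144.5, "dy": -251, "dz": 40, "roll": 0, "jaw": 0.7},
    {"dx": 144.5, "dy": -251, "dz": 57, "roll": 0, "jaw": 0.7},
    {"dx": 144.5, "dy": -251, "dz": 65, "roll": 0, "jaw": 0.7},
    {"dx": 144.5, "dy": -251, "dz": 68, "roll": 0, "jaw": 0.7},
    {"dx": 144.5, "dy": -251, "dz": 68, "roll": 0, "jaw": 0.7},
    {"dx": 144.5, "dy": -251, "dz": 68, "roll": 0, "jaw": 0.7},
  ],
  grip_force=30,
)

```text
clock: 21.9
tcp_pos: [549.9, -110.3, 50.1]
orientation: [180.0, -0.1, 6.1]
wrist_force: [0.8, -0.1, -0.6]
finger_gap: 47.4
```

servo_tool(
  series=[
    {"dx": 0, "dy": 0, "dz": 2, "roll": 0, "jaw": 0.7},
    {"dx": 0, "dy": 0, "dz": 4, "roll": 0, "jaw": 0.7},
    {"dx": 0, "dy": 0, "dz": 4, "roll": 0, "jaw": 0.7},
    {"dx": 0, "dy": 0, "dz": 4, "roll": 0, "jaw": 0.45},
    {"dx": 0, "dy": 0, "dz": 4, "roll": 0, "jaw": 0.35},
    {"dx": 0, "dy": 0, "dz": 4, "roll": 0, "jaw": 0.3},
    {"dx": 0, "dy": 0, "dz": 4, "roll": 0, "jaw": 0.3},
    {"dx": 0, "dy": 0, "dz": 4, "roll": 0, "jaw": 0.3},
    {"dx": 0, "dy": 0, "dz": -12, "roll": 0, "jaw": 0.3},
    {"dx": 0, "dy": 0, "dz": -35, "roll": 0, "jaw": 0.3},
    {"dx": 0, "dy": 0, "dz": -70, "roll": 0, "jaw": 0.3},
    {"dx": 0, "dy": 0, "dz": -100, "roll": 0, "jaw": 0.3},
    {"dx": 0, "dy": 0, "dz": -110, "roll": 0, "jaw": 0.3},
    {"dx": 0, "dy": 0, "dz": -110, "roll": 0, "jaw": 0.3},
    {"dx": 0, "dy": 0, "dz": -110, "roll": 0, "jaw": 0.3},
  ],
  grip_force=30,
)

```text
clock: 23.15
tcp_pos: [549.4, -109.4, 158.9]
orientation: [180.0, -0.0, 6.2]
wrist_force: [-0.4, -0.1, -0.6]
finger_gap: 59.7
```

```bash
python3 - <<'E'
from h import *
print(status.sense()["joint_pos"].round(1), status.sense()["tcp_pos"])
print("grip mid scene",w("scene",(322.5,215.8),62))
f=viewer.grab_frame("scene"); t=viewer.grab_frame("top")
for ce,a,r in blobs(f,"orange"): print("scene orange",ce,a,w("scene",ce,45))
for ce,a,r in blobs(t,"orange"): print("top orange",ce,a,w("top",ce,45))
for q in("stop_grip","tray"):
  print(q,[(d["uv"],d["p"],w("top",d["uv"],75)) for d in viewer.search_frame("top",q)[:2]],[(d["uv"],d["p"],w("scene",d["uv"],62),w("scene",d["uv"],10)) for d in viewer.search_frame("scene",q)[:2]])
cv2.imwrite("pics/t6.png",np.vstack([cv2.resize(t[140:260,130:370,::-1],(600,300),interpolation=cv2.INTER_CUBIC),cv2.resize(f[150:270,220:460,::-1],(600,300),interpolation=cv2.INTER_CUBIC)]))
E
```

```text
[-18.9  -2.6 105.1   0.   77.5  64.9] [ 549.38701454 -109.43885578  158.85059954]
grip mid scene [580.   57.4  62. ]
scene orange [321.8 222.7] 83 [589.2  64.7  45. ]
scene orange [540.5 326.1] 195 [463.1 696.4  45. ]
scene orange [522.8 357. ] 210 [572.  717.9  45. ]
top orange [292.3 189.8] 206 [580.  58.  45.]
stop_grip [([292.9, 190.5], 0.88, array([576.4,  53.7,  75. ]))] [([323.9, 222.1], 0.8, array([597. ,  83.1,  62. ]), array([553. ,  32.8,  10. ])), ([368.9, 248.2], 0.35, array([581. , 251.8,  62. ]), array([536.2, 210.9,  10. ]))]
tray [([151.1, 211.4], 0.91, array([515.1, 415.6,  75. ])), ([231.6, 162.3], 0.39, array([645.1, 212.3,  75. ]))] [([441.2, 284.6], 0.63, array([544. , 469.2,  62. ]), array([497.1, 440.3,  10. ]))]
```

View pics/t6.png

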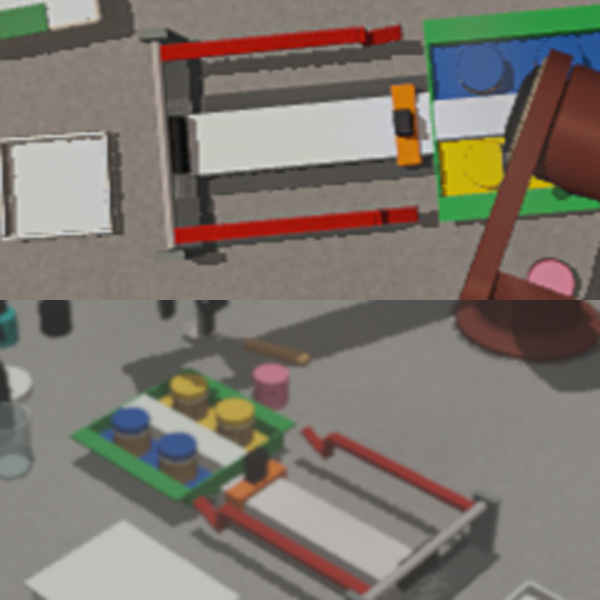

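All four jars stand upright: yellow lids on the yellow floor, blue lids on the blue floor (lower half, 188,385 / 235,415 / 130,430 / 177,455). The stop grip is at about (580, 57) and the tray at about (508, 437). I turn the gripper 90° so its fingers clear the tub wall.

servo_tool(
  series=[
    {"dx": 3, "dy": -10, "dz": 0, "roll": -5, "jaw": 0.3},
    {"dx": 6, "dy": -22, "dz": 0, "roll": -12, "jaw": 0.3},
    {"dx": 10, "dy": -34, "dz": 0, "roll": -19, "jaw": 0.3},
    {"dx": 14, "dy": -46, "dz": 0, "roll": -26, "jaw": 0.3},
    {"dx": 17, "dy": -58, "dz": 0, "roll": -33, "jaw": 0.3},
    {"dx": 21, "dy": -70, "dz": 0, "roll": -40, "jaw": 0.3},
    {"dx": 24, "dy": -82, "dz": 0, "roll": -47, "jaw": 0.3},
    {"dx": 28, "dy": -94, "dz": 0, "roll": -54, "jaw": 0.3},
    {"dx": 32, "dy": -106, "dz": 0, "roll": -61, "jaw": 0.3},
    {"dx": 35, "dy": -118, "dz": 0, "roll": -68, "jaw": 0.3},
    {"dx": 39, "dy": -130, "dz": 0, "roll": -75, "jaw": 0.3},
    {"dx": 43, "dy": -143, "dz": 0, "roll": -81, "jaw": 0.3},
    {"dx": 46, "dy": -155, "dz": 0, "roll": -86, "jaw": 0.3},
    {"dx": 48.5, "dy": -162.5, "dz": 0, "roll": -89, "jaw": 0.3},
    {"dx": 48.5, "dy": -162.5, "dz": 0, "roll": -90, "jaw": 0.3},
    {"dx": 48.5, "dy": -162.5, "dz": 0, "roll": -90, "jaw": 0.3},
    {"dx": 48.5, "dy": -162.5, "dz": 0, "roll": -90, "jaw": 0.3},
  ],
  grip_force=30,
)

```text
clock: 24.87
tcp_pos: [580.0, 56.9, 158.8]
orientation: [-179.9, 0.0, 96.1]
wrist_force: [0.8, -0.1, -0.2]
finger_gap: 59.7
```

servo_tool(
  series=[
    {"dx": 0, "dy": 0, "dz": 20, "roll": 0, "jaw": 0.3},
    {"dx": 0, "dy": 0, "dz": 50, "roll": 0, "jaw": 0.3},
    {"dx": 0, "dy": 0, "dz": 80, "roll": 0, "jaw": 0.3},
    {"dx": 0, "dy": 0, "dz": 98, "roll": 0, "jaw": 0.3},
    {"dx": 0, "dy": 0, "dz": 106, "roll": 0, "jaw": 0.3},
    {"dx": 0, "dy": 0, "dz": 106, "roll": 0, "jaw": 0.3},
    {"dx": 0, "dy": 0, "dz": 106, "roll": 0, "jaw": 0.5},
    {"dx": 0, "dy": 0, "dz": 106, "roll": 0, "jaw": 0.65},
    {"dx": 0, "dy": 0, "dz": 106, "roll": 0, "jaw": 0.8},
    {"dx": 0, "dy": 0, "dz": 106, "roll": 0, "jaw": 0.9},
    {"dx": 0, "dy": 0, "dz": 106, "roll": 0, "jaw": 0.9},
    {"dx": 0, "dy": 0, "dz": 106, "roll": 0, "jaw": 0.9},
    {"dx": 0, "dy": 0, "dz": 106, "roll": 0, "jaw": 0.9},
  ],
  grip_force=35,
)

```text
clock: 25.95
tcp_pos: [582.0, 57.1, 55.6]
orientation: [179.8, 0.0, 96.2]
wrist_force: [0.4, -0.7, 6.5]
finger_gap: 25.3
```

servo_tool(
  series=[
    {"dx": 0, "dy": 0, "dz": -6, "roll": 0, "jaw": 0.9},
    {"dx": 0, "dy": 0, "dz": -16, "roll": 0, "jaw": 0.9},
    {"dx": 0, "dy": 0, "dz": -30, "roll": 0, "jaw": 0.9},
    {"dx": 0, "dy": 0, "dz": -50, "roll": 0, "jaw": 0.9},
    {"dx": 0, "dy": 0, "dz": -75, "roll": 0, "jaw": 0.9},
    {"dx": 0, "dy": 0, "dz": -95, "roll": 0, "jaw": 0.9},
    {"dx": 0, "dy": 0, "dz": -105, "roll": 0, "jaw": 0.9},
    {"dx": 0, "dy": 0, "dz": -105, "roll": 0, "jaw": 0.9},
    {"dx": 0, "dy": 0, "dz": -105, "roll": 0, "jaw": 0.9},
  ],
  grip_force=35,
)

```text
clock: 26.7
tcp_pos: [580.3, 57.3, 158.8]
orientation: [180.0, 0.0, 96.2]
wrist_force: [-0.1, -0.7, -2.5]
finger_gap: 25.4
```

servo_tool(
  series=[
    {"dx": 12, "dy": -1, "dz": 0, "roll": 0, "jaw": 0.9},
    {"dx": 35, "dy": -3, "dz": 0, "roll": 0, "jaw": 0.9},
    {"dx": 65, "dy": -5, "dz": 0, "roll": 0, "jaw": 0.9},
    {"dx": 98, "dy": -8, "dz": 0, "roll": 0, "jaw": 0.9},
    {"dx": 132, "dy": -11, "dz": 0, "roll": 0, "jaw": 0.9},
    {"dx": 166, "dy": -13, "dz": 0, "roll": 0, "jaw": 0.9},
    {"dx": 200, "dy": -16, "dz": 0, "roll": 0, "jaw": 0.9},
    {"dx": 234, "dy": -19, "dz": 0, "roll": 0, "jaw": 0.9},
    {"dx": 268, "dy": -22, "dz": 0, "roll": 0, "jaw": 0.9},
    {"dx": 302, "dy": -24, "dz": 0, "roll": 0, "jaw": 0.9},
    {"dx": 334, "dy": -27, "dz": 0, "roll": 0, "jaw": 0.9},
    {"dx": 360, "dy": -29, "dz": 0, "roll": 0, "jaw": 0.9},
    {"dx": 378, "dy": -30, "dz": 0, "roll": 0, "jaw": 0.9},
    {"dx": 385, "dy": -31, "dz": 0, "roll": 0, "jaw": 0.9},
    {"dx": 385, "dy": -31, "dz": 40, "roll": 0, "jaw": 0.9},
    {"dx": 385, "dy": -31, "dz": 60, "roll": 0, "jaw": 0.9},
    {"dx": 385, "dy": -31, "dz": 60, "roll": 0, "jaw": 0.9},
    {"dx": 385, "dy": -31, "dz": 60, "roll": 0, "jaw": 0.9},
  ],
  grip_force=35,
)

```text
clock: 28.2
tcp_pos: [506.2, 435.3, 95.3]
orientation: [-179.7, 0.2, 96.1]
wrist_force: [-0.0, 1.0, -1.4]
finger_gap: 25.2
```

```bash
python3 - <<'E'
from h import *
f=viewer.grab_frame("scene")
print(status.sense()["tcp_pos"])
cv2.imwrite("pics/s7.png",cv2.resize(f[170:330,240:520,::-1],(800,457),interpolation=cv2.INTER_CUBIC))
E
```

```text
[507.73173916 436.20412101  97.86188304]
```

View pics/s7.png

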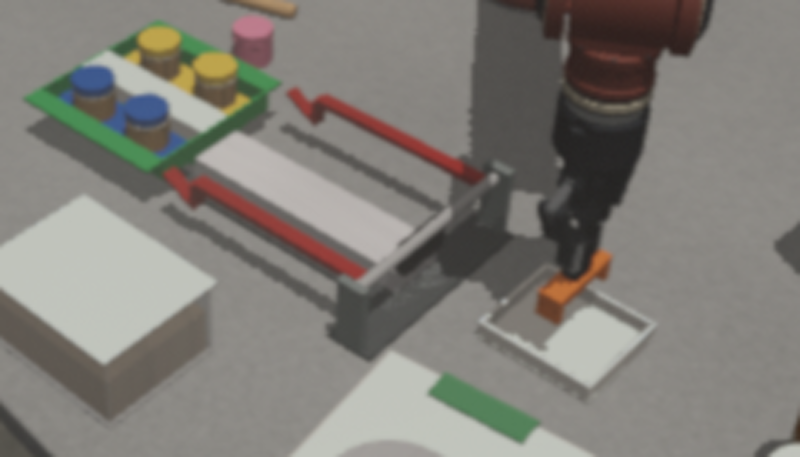

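The block hangs over the middle of the tray (crop 575,290 above the tray centre 568,332). Lowering.

servo_tool(
  series=[
    {"dx": 0, "dy": 0, "dz": 12, "roll": 0, "jaw": 0.9},
    {"dx": 0, "dy": 0, "dz": 28, "roll": 0, "jaw": 0.9},
    {"dx": 0, "dy": 0, "dz": 40, "roll": 0, "jaw": 0.9},
    {"dx": 0, "dy": 0, "dz": 46, "roll": 0, "jaw": 0.9},
    {"dx": 0, "dy": 0, "dz": 49, "roll": 0, "jaw": 0.9},
    {"dx": 0, "dy": 0, "dz": 49, "roll": 0, "jaw": 0.9},
    {"dx": 0, "dy": 0, "dz": 49, "roll": 0, "jaw": 0.9},
  ],
  grip_force=35,
)

```text
clock: 28.83
tcp_pos: [508.5, 436.9, 49.9]
orientation: [180.0, -0.0, 96.2]
wrist_force: [-0.1, 0.3, -1.1]
finger_gap: 25.5
```

servo_tool(
  series=[
    {"dx": 0, "dy": 0, "dz": 1.5, "roll": 0, "jaw": 0.9},
    {"dx": 0, "dy": 0, "dz": 2, "roll": 0, "jaw": 0.9},
    {"dx": 0, "dy": 0, "dz": 2, "roll": 0, "jaw": 0.9},
    {"dx": 0, "dy": 0, "dz": 2, "roll": 0, "jaw": 0.65},
    {"dx": 0, "dy": 0, "dz": 2, "roll": 0, "jaw": 0.55},
    {"dx": 0, "dy": 0, "dz": 2, "roll": 0, "jaw": 0.45},
    {"dx": 0, "dy": 0, "dz": 2, "roll": 0, "jaw": 0.45},
    {"dx": 0, "dy": 0, "dz": -15, "roll": 0, "jaw": 0.45},
    {"dx": 0, "dy": 0, "dz": -40, "roll": 0, "jaw": 0.45},
    {"dx": 0, "dy": 0, "dz": -80, "roll": 0, "jaw": 0.45},
    {"dx": 0, "dy": 0, "dz": -115, "roll": 0, "jaw": 0.45},
    {"dx": 0, "dy": 0, "dz": -130, "roll": 0, "jaw": 0.45},
    {"dx": 0, "dy": 0, "dz": -130, "roll": 0, "jaw": 0.45},
    {"dx": 0, "dy": 0, "dz": -130, "roll": 0, "jaw": 0.45},
  ],
  grip_force=35,
)

```text
clock: 30.0
tcp_pos: [508.5, 437.0, 180.3]
orientation: [179.9, -0.1, 96.2]
wrist_force: [0.6, -1.0, -1.3]
finger_gap: 46.8
```

servo_tool(
  series=[
    {"dx": -15, "dy": 1, "dz": 0, "roll": 0, "jaw": 0.7},
    {"dx": -45, "dy": 2, "dz": 0, "roll": 0, "jaw": 1},
    {"dx": -82, "dy": 4, "dz": 0, "roll": 0, "jaw": 1},
    {"dx": -121, "dy": 6, "dz": 0, "roll": 0, "jaw": 1},
    {"dx": -160, "dy": 8, "dz": 0, "roll": 0, "jaw": 1},
    {"dx": -199, "dy": 10, "dz": 0, "roll": 0, "jaw": 1},
    {"dx": -238, "dy": 12, "dz": 0, "roll": 0, "jaw": 1},
    {"dx": -277, "dy": 14, "dz": 0, "roll": 0, "jaw": 1},
    {"dx": -316, "dy": 16, "dz": 0, "roll": 0, "jaw": 1},
    {"dx": -355, "dy": 18, "dz": 0, "roll": 0, "jaw": 1},
    {"dx": -394, "dy": 20, "dz": 0, "roll": 0, "jaw": 1},
    {"dx": -433, "dy": 22, "dz": 0, "roll": 0, "jaw": 1},
    {"dx": -472, "dy": 24, "dz": 0, "roll": 0, "jaw": 1},
    {"dx": -511, "dy": 26, "dz": 0, "roll": 0, "jaw": 1},
    {"dx": -550, "dy": 28, "dz": 0, "roll": 0, "jaw": 1},
    {"dx": -587, "dy": 30, "dz": 0, "roll": 0, "jaw": 1},
    {"dx": -616, "dy": 31, "dz": 0, "roll": 0, "jaw": 1},
    {"dx": -632, "dy": 32, "dz": 0, "roll": 0, "jaw": 1},
    {"dx": -637, "dy": 32, "dz": 0, "roll": 0, "jaw": 1},
    {"dx": -637, "dy": 32, "dz": 0, "roll": 0, "jaw": 1},
  ],
  grip_force=35,
)

```text
clock: 31.67
tcp_pos: [607.2, -193.6, 177.3]
orientation: [-179.8, -0.1, 96.1]
wrist_force: [-0.2, 0.1, 0.2]
finger_gap: -0.0
```

```bash
python3 - <<'E'
from h import *
f=viewer.grab_frame("scene")
print(status.sense()["tcp_pos"])
cv2.imwrite("pics/s8.png",cv2.resize(f[130:330,200:480,::-1],(800,571),interpolation=cv2.INTER_CUBIC))
E
```

```text
[ 607.49776786 -192.45141542  177.84824819]
```

View pics/s8.png

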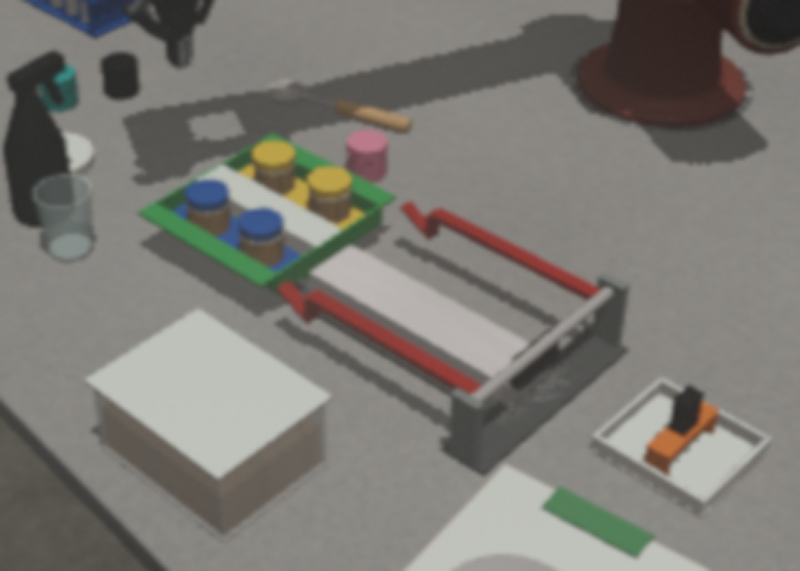

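The stop block stands upright in the tray (crop 683,430), and all four jars are upright in the tub. I lower the shut fingers behind the tub and push.

servo_tool(
  series=[
    {"dx": 0, "dy": 0, "dz": 20, "roll": 0, "jaw": 1},
    {"dx": 0, "dy": 0, "dz": 50, "roll": 0, "jaw": 1},
    {"dx": 0, "dy": 0, "dz": 85, "roll": 0, "jaw": 1},
    {"dx": 0, "dy": 0, "dz": 115, "roll": 0, "jaw": 1},
    {"dx": 0, "dy": 0, "dz": 130, "roll": 0, "jaw": 1},
    {"dx": 0, "dy": 0, "dz": 136, "roll": 0, "jaw": 1},
    {"dx": 0, "dy": 0, "dz": 136, "roll": 0, "jaw": 1},
    {"dx": 0, "dy": 0, "dz": 136, "roll": 0, "jaw": 1},
  ],
  grip_force=35,
)

```text
clock: 32.38
tcp_pos: [609.4, -192.9, 44.9]
orientation: [179.9, 0.1, 96.2]
wrist_force: [-1.1, 0.4, 0.8]
finger_gap: 0.2
```

servo_tool(
  series=[
    {"dx": 5, "dy": 0, "dz": 0, "roll": 0, "jaw": 1},
    {"dx": 10, "dy": 0, "dz": 0, "roll": 0, "jaw": 1},
    {"dx": 14, "dy": 0, "dz": 0, "roll": 0, "jaw": 1},
    {"dx": 17, "dy": 0, "dz": 0, "roll": 0, "jaw": 1},
    {"dx": 20, "dy": 0, "dz": 0, "roll": 0, "jaw": 1},
    {"dx": 23, "dy": 0, "dz": 0, "roll": 0, "jaw": 1},
    {"dx": 26, "dy": 0, "dz": 0, "roll": 0, "jaw": 1},
    {"dx": 29, "dy": 0, "dz": 0, "roll": 0, "jaw": 1},
    {"dx": 32, "dy": 0, "dz": 0, "roll": 0, "jaw": 1},
    {"dx": 35, "dy": 0, "dz": 0, "roll": 0, "jaw": 1},
    {"dx": 38, "dy": 0, "dz": 0, "roll": 0, "jaw": 1},
    {"dx": 41, "dy": 0, "dz": 0, "roll": 0, "jaw": 1},
    {"dx": 44, "dy": 0, "dz": 0, "roll": 0, "jaw": 1},
    {"dx": 47, "dy": 0, "dz": 0, "roll": 0, "jaw": 1},
    {"dx": 50, "dy": 0, "dz": 0, "roll": 0, "jaw": 1},
  ],
  grip_force=35,
)

```text
clock: 33.63
tcp_pos: [603.1, -143.3, 43.5]
orientation: [180.0, 0.0, 96.2]
wrist_force: [0.6, -3.7, 2.4]
finger_gap: -0.0
```

```bash
python3 look.py; python3 - <<'E'
from h import *
print(status.sense()["wrist_force"])
E
```

```text
[ 603.  -142.7   43.5] -0.21847309065816098
yellow [299.9 187.6] 145 [11. 19.] [ 521.5 -122.2] [551.5 -83.6]
yellow [317.6 197.6] 190 [11. 23.] [515.  -40.9] [545.3  -5.1]
yellow [328.7 209.1] 36 [5. 8.] [529.4  28.4] [559.2  61.7]
blue [277.3 200.5] 95 [ 7. 13.] [ 620.9 -113. ] [647.5 -74.7]
blue [293.9 212.1] 135 [ 9. 21.] [619.6 -30.3] [646.3   5. ]
[ 1.14058825 -1.16984424  1.82275608]
```

servo_tool(
  series=[
    {"dx": 3, "dy": 0, "dz": 0, "roll": 0, "jaw": 1},
    {"dx": 7, "dy": 0, "dz": 0, "roll": 0, "jaw": 1},
    {"dx": 12, "dy": 0, "dz": 0, "roll": 0, "jaw": 1},
    {"dx": 17, "dy": 0, "dz": 0, "roll": 0, "jaw": 1},
    {"dx": 22, "dy": 0, "dz": 0, "roll": 0, "jaw": 1},
    {"dx": 27, "dy": 0, "dz": 0, "roll": 0, "jaw": 1},
    {"dx": 32, "dy": 0, "dz": 0, "roll": 0, "jaw": 1},
    {"dx": 37, "dy": 0, "dz": 0, "roll": 0, "jaw": 1},
    {"dx": 42, "dy": 0, "dz": 0, "roll": 0, "jaw": 1},
    {"dx": 47, "dy": 0, "dz": 0, "roll": 0, "jaw": 1},
    {"dx": 52, "dy": 0, "dz": 0, "roll": 0, "jaw": 1},
    {"dx": 57, "dy": 0, "dz": 0, "roll": 0, "jaw": 1},
    {"dx": 62, "dy": 0, "dz": 0, "roll": 0, "jaw": 1},
    {"dx": 67, "dy": 0, "dz": 0, "roll": 0, "jaw": 1},
    {"dx": 72, "dy": 0, "dz": 0, "roll": 0, "jaw": 1},
    {"dx": 77, "dy": 0, "dz": 0, "roll": 0, "jaw": 1},
    {"dx": 82, "dy": 0, "dz": 0, "roll": 0, "jaw": 1},
    {"dx": 87, "dy": 0, "dz": 0, "roll": 0, "jaw": 1},
    {"dx": 92, "dy": 0, "dz": 0, "roll": 0, "jaw": 1},
    {"dx": 95, "dy": 0, "dz": 0, "roll": 0, "jaw": 1},
  ],
  grip_force=35,
)

```text
clock: 35.35
tcp_pos: [592.7, -48.4, 43.4]
orientation: [180.0, -0.0, 96.2]
wrist_force: [-0.2, -3.9, 3.4]
finger_gap: -0.4
```

```bash
python3 - <<'E'
from h import *
f=viewer.grab_frame("scene")
print(status.sense()["tcp_pos"])
cv2.imwrite("pics/s9.png",cv2.resize(f[150:310,240:460,::-1],(800,582),interpolation=cv2.INTER_CUBIC))
E
```

```text
[592.61799557 -47.88497405  43.273844  ]
```

View pics/s9.png

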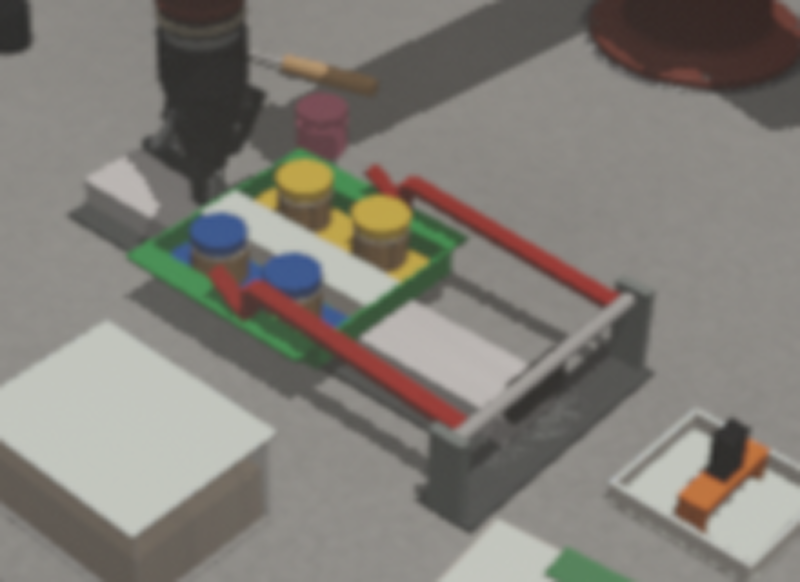

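The catch noses ride up on the rim flanges (crop 232,290 and 390,185), and the jars are upright. I keep pushing.

servo_tool(
  series=[
    {"dx": 3, "dy": 0, "dz": 0, "roll": 0, "jaw": 1},
    {"dx": 7, "dy": 0, "dz": 0, "roll": 0, "jaw": 1},
    {"dx": 12, "dy": 0, "dz": 0, "roll": 0, "jaw": 1},
    {"dx": 17, "dy": 0, "dz": 0, "roll": 0, "jaw": 1},
    {"dx": 22, "dy": 0, "dz": 0, "roll": 0, "jaw": 1},
    {"dx": 27, "dy": 0, "dz": 0, "roll": 0, "jaw": 1},
    {"dx": 32, "dy": 0, "dz": 0, "roll": 0, "jaw": 1},
    {"dx": 37, "dy": 0, "dz": 0, "roll": 0, "jaw": 1},
    {"dx": 42, "dy": 0, "dz": 0, "roll": 0, "jaw": 1},
    {"dx": 47, "dy": 0, "dz": 0, "roll": 0, "jaw": 1},
    {"dx": 52, "dy": 0, "dz": 0, "roll": 0, "jaw": 1},
    {"dx": 57, "dy": 0, "dz": 0, "roll": 0, "jaw": 1},
    {"dx": 62, "dy": 0, "dz": 0, "roll": 0, "jaw": 1},
    {"dx": 67, "dy": 0, "dz": 0, "roll": 0, "jaw": 1},
    {"dx": 72, "dy": 0, "dz": 0, "roll": 0, "jaw": 1},
    {"dx": 77, "dy": 0, "dz": 0, "roll": 0, "jaw": 1},
    {"dx": 82, "dy": 0, "dz": 0, "roll": 0, "jaw": 1},
    {"dx": 87, "dy": 0, "dz": 0, "roll": 0, "jaw": 1},
    {"dx": 92, "dy": 0, "dz": 0, "roll": 0, "jaw": 1},
    {"dx": 95, "dy": 0, "dz": 0, "roll": 0, "jaw": 1},
  ],
  grip_force=35,
)

```text
clock: 37.07
tcp_pos: [582.3, 46.1, 43.2]
orientation: [-180.0, -0.0, 96.2]
wrist_force: [0.5, -5.1, 1.4]
finger_gap: 0.2
```

servo_tool(
  series=[
    {"dx": 3, "dy": 0, "dz": 0, "roll": 0, "jaw": 1},
    {"dx": 6, "dy": 0, "dz": 0, "roll": 0, "jaw": 1},
    {"dx": 9, "dy": 0, "dz": 0, "roll": 0, "jaw": 1},
    {"dx": 12, "dy": 0, "dz": 0, "roll": 0, "jaw": 1},
    {"dx": 15, "dy": 0, "dz": 0, "roll": 0, "jaw": 1},
    {"dx": 18, "dy": 0, "dz": 0, "roll": 0, "jaw": 1},
    {"dx": 21, "dy": 0, "dz": 0, "roll": 0, "jaw": 1},
    {"dx": 24, "dy": 0, "dz": 0, "roll": 0, "jaw": 1},
    {"dx": 27, "dy": 0, "dz": 0, "roll": 0, "jaw": 1},
    {"dx": 30, "dy": 0, "dz": 0, "roll": 0, "jaw": 1},
    {"dx": 32, "dy": 0, "dz": 0, "roll": 0, "jaw": 1},
    {"dx": 34, "dy": 0, "dz": 0, "roll": 0, "jaw": 1},
  ],
  grip_force=35,
)

```text
clock: 38.07
tcp_pos: [578.7, 79.5, 43.2]
orientation: [-180.0, -0.0, 96.2]
wrist_force: [0.6, -4.1, 1.4]
finger_gap: 0.0
```

```bash
python3 - <<'E'
from h import *
f=viewer.grab_frame("scene")
s=status.sense();print(s["tcp_pos"],s["wrist_force"])
cv2.imwrite("pics/s10.png",cv2.resize(f[170:310,260:460,::-1],(800,560),interpolation=cv2.INTER_CUBIC))
E
```

```text
[578.70931134  79.99295039  43.22253934] [-0.03992454 -2.55632025  2.25279699]
```

View pics/s10.png

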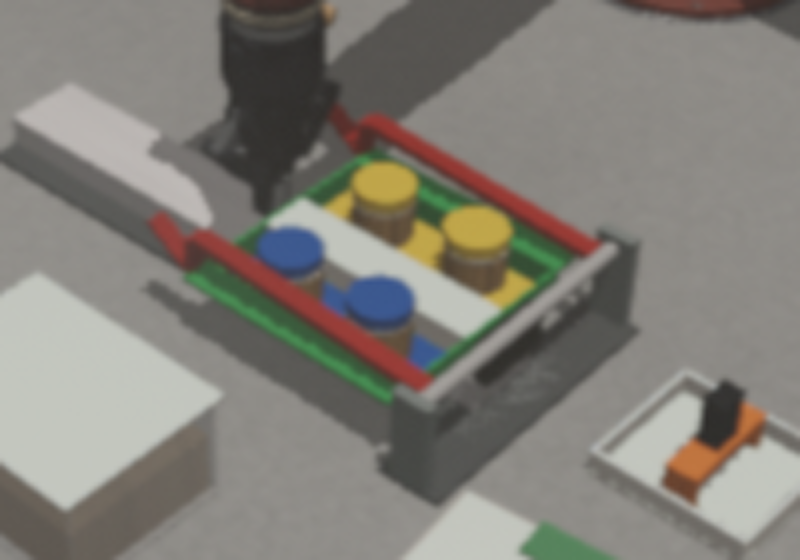

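The tub is nearly home, with the noses still on the rear of the rim (crop 190,255). I creep on and watch the force.

servo_tool(
  series=[
    {"dx": 1.5, "dy": 0, "dz": 0, "roll": 0, "jaw": 1},
    {"dx": 3, "dy": 0, "dz": 0, "roll": 0, "jaw": 1},
    {"dx": 4.5, "dy": 0, "dz": 0, "roll": 0, "jaw": 1},
    {"dx": 6, "dy": 0, "dz": 0, "roll": 0, "jaw": 1},
    {"dx": 7, "dy": 0, "dz": 0, "roll": 0, "jaw": 1},
    {"dx": 8, "dy": 0, "dz": 0, "roll": 0, "jaw": 1},
  ],
  grip_force=35,
)

```text
clock: 38.62
tcp_pos: [577.9, 87.4, 43.2]
orientation: [-180.0, -0.0, 96.2]
wrist_force: [-0.1, -2.3, 0.2]
finger_gap: 0.1
```

servo_tool(
  series=[
    {"dx": 1, "dy": 0, "dz": 0, "roll": 0, "jaw": 1},
    {"dx": 2, "dy": 0, "dz": 0, "roll": 0, "jaw": 1},
    {"dx": 3, "dy": 0, "dz": 0, "roll": 0, "jaw": 1},
    {"dx": 3, "dy": 0, "dz": 0, "roll": 0, "jaw": 1},
  ],
  grip_force=35,
)

```text
clock: 38.95
tcp_pos: [577.6, 90.2, 43.2]
orientation: [-180.0, 0.0, 96.2]
wrist_force: [0.3, -4.0, 1.2]
finger_gap: 0.3
```

```bash
python3 - <<'E'
from h import *
f=viewer.grab_frame("scene")
s=status.sense();print(s["tcp_pos"],s["wrist_force"])
for ce,a,r in blobs(f,"red"):
  if a<900: print(ce,a,w("scene",ce,70))
for c in("yellow","blue"): print([b[0] for b in blobs(f,c) if b[0][1]>150 and b[0][0]<380])
E
```

```text
[577.61046657  90.2089819   43.22772735] [-0.0675725  -2.93806316  0.67787951]
[541.7 311.4] 624 [445.  682.2  70. ]
[array([356.8, 218.3]), array([377.4, 229.9])]
[array([335. , 233.6]), array([355.4, 246.4]), array([368.7, 259.5])]
```

servo_tool(
  series=[
    {"dx": 1, "dy": 0, "dz": 0, "roll": 0, "jaw": 1},
    {"dx": 2, "dy": 0, "dz": 0, "roll": 0, "jaw": 1},
    {"dx": 3, "dy": 0, "dz": 0, "roll": 0, "jaw": 1},
    {"dx": 3, "dy": 0, "dz": 0, "roll": 0, "jaw": 1},
  ],
)

```text
clock: 39.33
tcp_pos: [578.1, 90.5, 43.3]
orientation: [180.0, 0.3, 96.2]
wrist_force: [1.9, -12.9, -0.3]
finger_gap: 0.2
```

servo_tool(
  series=[
    {"dx": 1, "dy": 0, "dz": 0, "roll": 0, "jaw": 1},
    {"dx": 2, "dy": 0, "dz": 0, "roll": 0, "jaw": 1},
    {"dx": 3, "dy": 0, "dz": 0, "roll": 0, "jaw": 1},
    {"dx": 3, "dy": 0, "dz": 0, "roll": 0, "jaw": 1},
  ],
)

```text
clock: 39.67
tcp_pos: [578.6, 90.7, 43.4]
orientation: [179.9, 0.7, 96.2]
wrist_force: [4.8, -20.6, -2.4]
finger_gap: 0.4
```

```bash
python3 - <<'E'
from h import *
f=viewer.grab_frame("scene")
s=status.sense();print(s["tcp_pos"],s["wrist_force"])
cv2.imwrite("pics/s11.png",cv2.resize(f[170:310,260:460,::-1],(800,560),interpolation=cv2.INTER_CUBIC))
E
```

```text
[578.58965691  90.67998637  43.42779889] [  4.56308806 -21.23405914  -1.71308389]
```

View pics/s11.png

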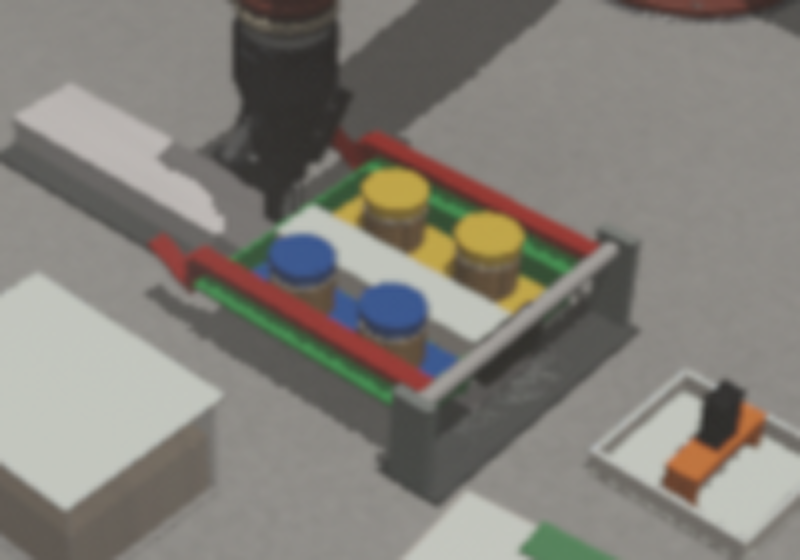

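The force rose to about 21 N with no further travel, so the tub is against the end stop. The catch has dropped: the near nose is lower (crop 178,265) and behind the rim. I back off and check.

servo_tool(
  series=[
    {"dx": -5, "dy": 0, "dz": 0, "roll": 0, "jaw": 1},
    {"dx": -10, "dy": 0, "dz": 0, "roll": 0, "jaw": 1},
    {"dx": -20, "dy": 0, "dz": 0, "roll": 0, "jaw": 1},
    {"dx": -35, "dy": 0, "dz": 0, "roll": 0, "jaw": 1},
    {"dx": -50, "dy": 0, "dz": -15, "roll": 0, "jaw": 1},
    {"dx": -65, "dy": 0, "dz": -45, "roll": 0, "jaw": 1},
    {"dx": -80, "dy": 0, "dz": -80, "roll": 0, "jaw": 1},
    {"dx": -110, "dy": 0, "dz": -110, "roll": 0, "jaw": 1},
    {"dx": -140, "dy": 0, "dz": -130, "roll": 0, "jaw": 1},
    {"dx": -175, "dy": 0, "dz": -140, "roll": 0, "jaw": 1},
    {"dx": -210, "dy": 0, "dz": -140, "roll": 0, "jaw": 1},
    {"dx": -240, "dy": 0, "dz": -140, "roll": 0, "jaw": 1},
    {"dx": -250, "dy": 0, "dz": -140, "roll": 0, "jaw": 1},
    {"dx": -250, "dy": 0, "dz": -140, "roll": 0, "jaw": 1},
    {"dx": -250, "dy": 0, "dz": -140, "roll": 0, "jaw": 1},
  ],
)

```text
clock: 40.97
tcp_pos: [603.6, -151.8, 182.7]
orientation: [-180.0, -0.1, 96.1]
wrist_force: [0.9, 0.1, -0.4]
finger_gap: 0.1
```

```bash
python3 - <<'E'
from h import *
f=viewer.grab_frame("scene");t=viewer.grab_frame("top")
s=status.sense();print(s["tcp_pos"],s["wrist_force"],s["clock"])
cv2.imwrite("pics/s12.png",np.vstack([cv2.resize(t[140:260,130:370,::-1],(600,300),interpolation=cv2.INTER_CUBIC),cv2.resize(f[170:290,280:420,::-1],(350,300),interpolation=cv2.INTER_CUBIC) if 0 else cv2.resize(f[170:310,230:510,::-1],(600,300),interpolation=cv2.INTER_CUBIC)]))
E
```

```text
[ 603.6706054  -150.76344026  182.78576155] [ 0.50441889 -0.39139131  0.02312854] 41.0667
```

View pics/s12.png

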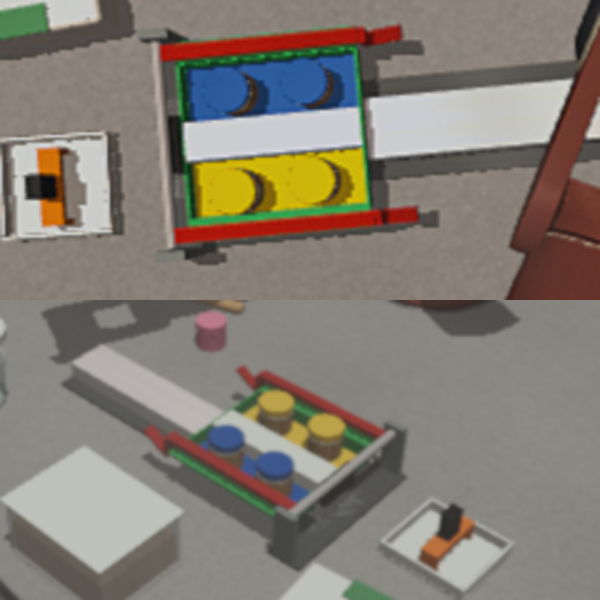

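```bash
python3 - <<'E'
from h import *
a=cv2.imread("pics/scene0.png")[:,:,::-1]; b=viewer.grab_frame("scene")
m=lambda f:cv2.inRange(cv2.cvtColor(np.ascontiguousarray(f),cv2.COLOR_RGB2HSV),(0,120,60),(6,255,255))[190:290,295:420]>0
A,B=m(a),m(b)
for s in range(-4,5): print(s,(A&np.roll(B,s,0)).sum(),end="; ")
print(A.sum(),B.sum())
E
```

```text
-4 116; -3 236; -2 365; -1 497; 0 595; 1 491; 2 359; 3 229; 4 112; 631 630
```

The catch arms match their at-rest pixels exactly (zero shift), so the catch is fully down behind the tub. Handing in.

```bash
python3 -c "
from station import env
print(env.sign_off())"
```

```text
the job is handed in; nothing more can be done
None
```

The job is done and handed in at about 41 s of the 210 s allowed.

- **Jars:** only two yellow and two blue jars were present. I loaded them in the order yellow, blue, blue, yellow, so the two sides never differed by more than one jar. The last pictures show all four upright on their own colour of floor.
- **Stop block:** it stands upright in the white tray.
- **Tub and catch:** I pushed the tub until it stopped moving and the force rose from about 4 N to 21 N at the end stop. I judged "fully home" from that force and the pictures, not from a measured gap. After I backed off, the red catch arms matched their starting pixels with no shift, so the catch has dropped behind the rim.
- **Other things on the bench:** the robot went near none of them. The pink pot, box and tray look unmoved in the last pictures. The arm or the crop hid the spray bottle, dish, spoon and other look-alikes there; earlier pictures showed them in place.

No check failed or disagreed. The first grasp command and its retry were refused because each row needs all five fields. They took no time and moved nothing. When I gripped the stop block, the closing fingertips pressed lightly on its saddle, at about 6.5 N.

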